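# Free a binding paper-trimmer carriage

### The arm

A 6-joint arm with a two-finger parallel gripper is mounted at the origin on a cart in front of the work surface, level with it; the furniture and walls round the work are solid. World frame = base frame: x ahead of the robot, y to its left, z up, the work surface at z = 0. Lengths are in m, angles in degrees, forces in N, time in s.
With the tool pointing down it reaches from about 0.4 to 0.825 m from the base axis. Payload 7 kg.
Tool frame: the origin (TCP) lies at the very end of the fingers, on their centre line; the grasp point (between the pads) lies 19 mm behind it; z points along the fingers, x is the direction in which the jaws open and shut, and the axes are right-handed (so a half turn about z gives the same grasp; the last joint's range is limited). The gripper opens to 88 mm and grips with 3 to 60 N. Pads are 19 mm wide; open, the fingers measure 130 mm over their backs; the gripper's body (78 mm by 193 mm) begins 47 mm behind the grasp point.
Start: joints at [86.007, 20.546, 0.682, 0, -70.136, -16.507], TCP at [0.236, 0.632, 0.193] pointing down, gripper open.
Joint ranges: [-176.03, 176.03], [-82.01, 121.73], [-58.28, 71.71], [-173.87, 95.51], [-174.79, -0.11], [-173.66, 173.66]. Speed limits (degrees/s): [136.94, 136.94, 172.46, 180, 180, 180].

### API

Orientations are given as a 3x3 rotation matrix whose columns are the frame's x, y, z axes.
In Python, from rig import arm gives the robot as it stands.
- The arm moves only by the shell command python3 -m pendant 'ROWS' [OPENING] [FORCE]. ROWS is JSON, a list of rows, each an object with "slide": the shift along the world's x, y, z in m, a list of three; "roll": the turn about the world's z in rad. In form: [{"slide": [x, y, z], "roll": roll}, ...]. A call has 1 to 12 rows; each row is the pose to reach, as a shift and turn from the pose measured when the call began; what a row does not reach only later rows make up. A row lasts 1/10 s, in which the tool goes at most 50 mm and 8.59 degrees, less where a joint would pass 70% of its speed; a pose out of reach is approached as far as the arm can. A call with a gripper value outside its range is refused whole. OPENING is the finger opening in m, from 0 to 0.0876, set as the call begins (- or left out, the last holds). The fingers move at their own pace and stop on an object; FORCE is the grip in N (left out, the last holds). Time passes only in rows, so rows that repeat a pose let the fingers close. It gives the time, the measured TCP pose, the force and the opening at its end, in the units of the state.
- arm.state(): the state, without advancing time (a new reading comes with each control period).
- arm.read_camera(name): name is "side" or "top"; returns the picture (480x640x3 uint8, red, green, blue); there is no depth.
- arm.get_calibration(name): a dict with "K" (3x3 intrinsics, pixels), "k1" (the pictures are not rectified: a ray, as slopes to the right and down, at radius r is drawn at 1 + k1 r^2 times it, then the intrinsics apply), "R" (3x3) and "t" (3): a world point X has camera coordinates R X + t. Camera axes: x right, y down, z forward; pixel columns grow to the right and rows downward; lengths in m; the calibration is good to about 2 mm. A picture is of the moment at which its call begins. get_calibration takes no time and is no camera call.
- arm.job_done(): hands the job in, once; it reports no verdict.
The state is a dict: "time": time; "joint_pos": joint angles; "qvel": joint speeds; "joint_efforts": joint torques, N m; "eef_pos": TCP position; "tool_rot": TCP orientation; "contact_force": force on the tool from outside, world axes, zero at the start; "torque": the same for the moment, N m; "finger_gap": opening from 0.0 (shut) to 1.0 (fully open).
Only numpy, scipy, OpenCV 4.12 (cv2) and the standard library are available. Lean on these libraries where they do the work, as an engineer would, in place of code of your own. Each camera call takes 0.05 s, during which the arm holds its last target.

### The job

The paper trimmer's carriage binds somewhere along its rail, because a short piece of the black glide strip on top of the rail has lifted out of its groove. Push the carriage away from its home end (orange block) until you feel it bind, without forcing it, then tap the lifted piece down flush with the small mallet, not with your fingers, and stand the mallet back where it was. Then run the carriage through its full travel to the far stop and back, and leave it fully home, without shoving the scissors or the herb packet on the bench.

Things in the scene. Friction and masses are not known exactly. Their poses are not given: they have to be found in the camera images.
- trimmer: Paper trimmer, fixed on a low wooden bench (its top 115 mm above the table). White board 220 x 460 x 12 mm; origin: centre of its underside; y along the rail to the home end (orange block), -x to the robot. Rail: at x = -60 mm, 28 mm wide, top at z = 36 mm. End blocks at y = +193 (orange, home) and -193 mm (grey, far), tops at z = 38 mm: fingers pass over them.
- slide (a joint): Carriage position in m: 0 = fully home at the orange block, 0.26 = far stop at the grey block. The carriage's centre is at y = 0.13 m - value in the trimmer's frame. It runs with about 2 N; at the lifted piece it stops dead (so push slowly, about 0.05 m/s), at a value between 0.07 and 0.19 m.
- carriage: Carriage straddling the rail: black bridge 70 mm long (y), 52 mm wide, blue grip on top. Origin: over the rail axis at the level of the strip's top, mid length; axes as the trimmer's. The bridge's upright ends, y = -35 and +35 mm, reach from 1 to 17 mm above the strip: fingertips 10 mm above the strip can push either end. The grip (54 x 28 mm) reaches to 41 mm.
- carriage_top (a point): Middle of the top of the carriage's blue grip, 41 mm above the strip. When the carriage, pushed from home, binds, the lifted piece of strip reaches from 34 to 56 mm ahead (-y) of this point.
- strip: Black plastic glide strip, 12 x 336 mm, let into the rail's top. Origin: middle of its top face, 36.4 mm above the trimmer's underside, 151 mm above the table; y along the rail. One piece of it, 22 mm long (y) and 12 mm wide, stands about 4 mm proud at an unknown place; it goes straight down under about 6 N anywhere on its top, stops flush and stays down.
- mallet_mid (a point): Middle of the mallet's head: on its axis, half-way up (32 mm above the face it stands on).
- mallet: Soft-faced mallet, about 0.2 kg, standing on one round face on the bench. Head: upright cylinder, diameter 30 mm, 64 mm tall, steel with an orange face below, a white one on top. Wooden handle, up to 19 mm thick, level at 32 mm height, along -y from 12 to 148 mm off the axis. Origin: centre of the lower face, z up. Grasp the head from above, across its x.
- scissors: Bystander: red-handled scissors lying on the bench to the left of the trimmer, 198 mm long, along their y; origin: centre of the underside. Leave alone.
- packet: Bystander: paper herb packet 82 x 107 x 46 mm on the bench, right and beyond the mallet; origin: centre of the underside. Leave alone.

How it is judged (in metres and radians):
On the way, in this order (a step that is already met when the one before it is completed fails the run):
1. the carriage is pushed up against the lifted piece of strip (contact force between carriage and strip above 2 N), for 0.05 s.
2. the mallet strikes the strip (contact force between mallet and strip above 4 N), for 0.02 s.
3. the carriage reaches the far stop (value of joint slide above 0.253 m), for 0.05 s.
At the end, for the whole second after the job is handed in: The carriage is fully home (within 7 mm) and still; the mallet stands upright on the bench (within 0.1 rad) at rest, within 60 mm of where it stood at the start, let go (value of joint slide below 0.007 m and linear speed of carriage below 0.01 m/s and distance of mallet_mid from where it was at the start of the episode below 0.06 m and height (world z) of mallet_mid below 0.155 m and angle between mallet's own z axis and vertical below 0.1 rad and linear speed of mallet below 0.02 m/s); the robot touches nothing.
It fails at once if the carriage is forced against the tight spot (more than 50 N) (contact force between carriage and strip above 50 N).
It fails at once if the strip is pressed with the fingers instead of the mallet (contact force between strip and the fingers above 5 N).
It fails at once if the scissors or the packet is shoved more than 3 cm (distance of any of scissors, packet from where it was at the start of the episode above 0.03 m).
It also fails if it takes over 72 s, if anything falls off the work surface, if the arm or the gripper's body presses on something with over 40 N, if the wrist force passes 120 N, or if a joint passes its speed limit or range.

## Working session

There is one attempt and no reset: what is moved stays moved. The work goes in short steps, Python scripts to look and compute and a shell command to move; the robot and the scene stay as the last step left them, time stands still between calls to the robot, and variables do not carry over. Pictures are saved under pics/ and viewed, and the job is handed in when it is done.

```bash
ls; mkdir -p pics; python3 - <<'E'
from rig import arm
import cv2,numpy as np
s=arm.state()
for k,v in s.items(): print(k,np.round(v,4).tolist())
for n in("side","top"):
    cv2.imwrite(f"pics/{n}0.png",cv2.cvtColor(arm.read_camera(n),cv2.COLOR_RGB2BGR))
    c=arm.get_calibration(n);print(n,{k:np.round(v,4).tolist() for k,v in c.items()})
E
```

```text
pics
time 0.0
joint_pos [86.0069, 20.5918, 0.6354, -0.0214, -70.134, -16.5075]
qvel [-0.0362, 0.0066, -0.0178, -0.1163, 0.0467, 0.0312]
joint_efforts [-0.0015, -58.2717, 29.3046, 6.9973, 0.0069, -0.0001]
eef_pos [0.2362, 0.6318, 0.1919]
tool_rot [[-0.3503, -0.9366, -0.0005], [-0.9366, 0.3503, -0.0015], [0.0016, -0.0001, -1.0]]
contact_force [-0.2213, 0.707, 0.1027]
torque [0.0331, -0.0146, -0.0007]
finger_gap 0.999
side {'K': [[480.3224, 0.0, 319.9988], [0.0, 480.3224, 238.9307], [0.0, 0.0, 1.0]], 'k1': -0.1026, 'R': [[0.8685, -0.4956, -0.0108], [-0.3146, -0.5343, -0.7845], [0.383, 0.6848, -0.62]], 't': [-0.4908, 0.3771, 1.0124]}
top {'K': [[552.3414, 0.0, 318.4762], [0.0, 552.3414, 244.144], [0.0, 0.0, 1.0]], 'k1': -0.1306, 'R': [[-0.0626, -0.998, -0.0023], [-0.9778, 0.0618, -0.2005], [0.2002, -0.0103, -0.9797]], 't': [0.0897, 0.6099, 1.465]}
```

View pics/side0.png

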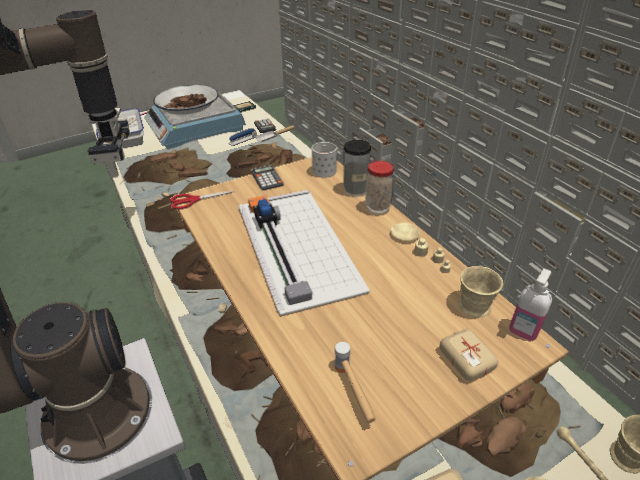

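View pics/top0.png

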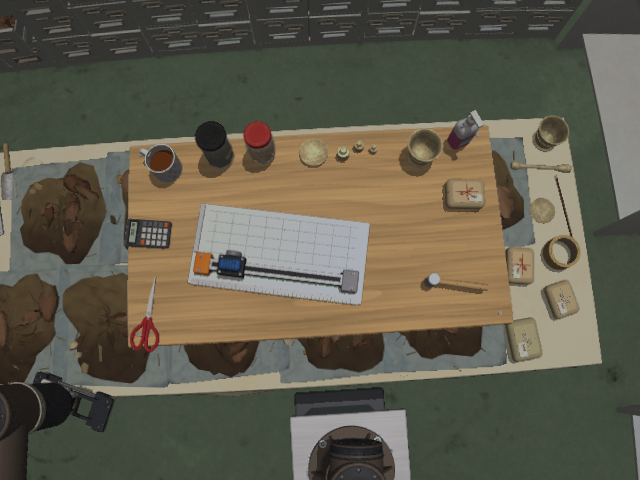

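The top view shows the trimmer with the home block at about (203,263), the carriage at (231,264), the grey far block at (349,281), the mallet head at (433,281) with its handle to the right, the scissors at (148,320) and the packet at (465,194). I'll zoom in.

```bash
cat > h.py <<'E'
import numpy as np,cv2
from rig import arm
from scipy.optimize import least_squares
def ray(n,uv):
    c=arm.get_calibration(n);K=np.array(c['K']);R=np.array(c['R']);t=np.array(c['t'])
    p=cv2.undistortPoints(np.array([[uv]],float),K,np.array([c['k1'],0,0,0.]))[0,0]
    return -R.T@t, R.T@np.array([p[0],p[1],1])
def onz(n,uv,z):
    o,d=ray(n,uv);return o+d*(z-o[2])/d[2]
def proj(n,X):
    c=arm.get_calibration(n);R=np.array(c['R'])
    return cv2.projectPoints(np.array(X,float).reshape(-1,1,3),cv2.Rodrigues(R)[0],np.array(c['t']),np.array(c['K']),np.array([c['k1'],0,0,0.]))[0][:,0]
def crop(src,dst,x0,y0,x1,y1,s):
    im=cv2.imread(src)[y0:y1,x0:x1];cv2.imwrite(dst,cv2.resize(im,None,fx=s,fy=s,interpolation=cv2.INTER_CUBIC))
def snap(n,dst):
    cv2.imwrite(dst,cv2.cvtColor(arm.read_camera(n),cv2.COLOR_RGB2BGR))
E
python3 -c "
from h import *
crop('pics/top0.png','pics/a.png',180,195,380,315,4)
crop('pics/top0.png','pics/b.png',400,170,520,310,4)
crop('pics/side0.png','pics/c.png',235,180,375,315,4)
crop('pics/side0.png','pics/d.png',310,330,390,430,5)
"
```

```text
(no output)
```

View pics/a.png

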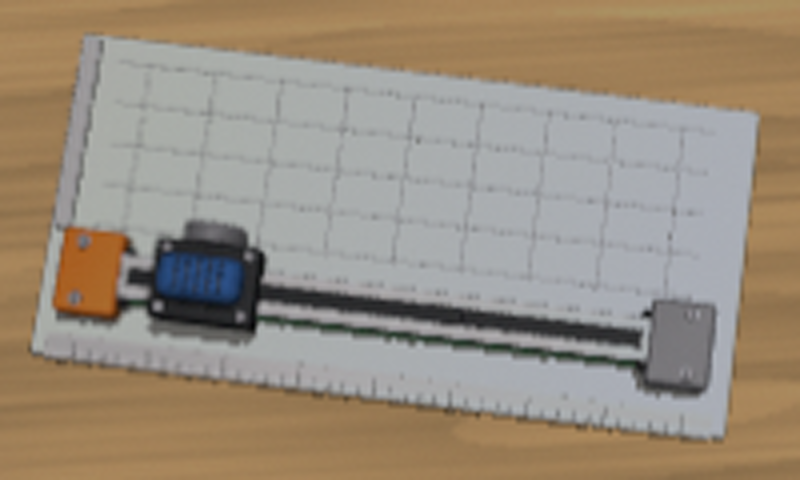

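View pics/b.png

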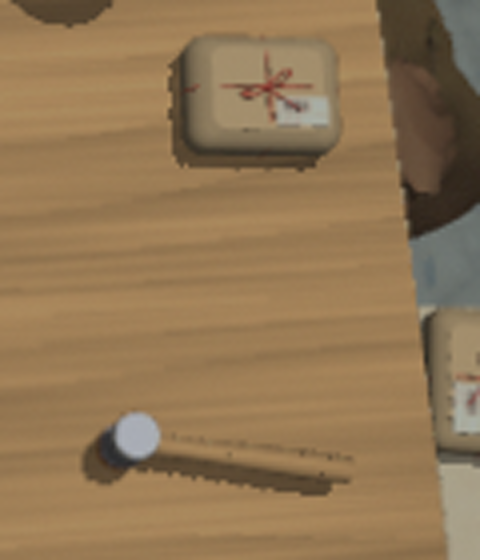

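View pics/c.png

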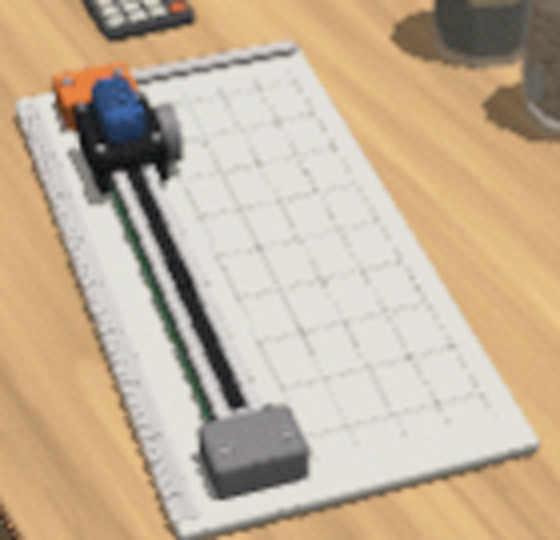

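View pics/d.png

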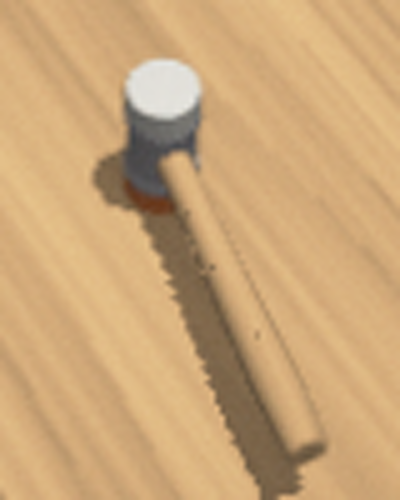

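```bash
cat > fit.py <<'E'
from h import *
L=[(-.11,.23,.012),(.11,.23,.012),(.11,-.23,.012),(-.11,-.23,.012)]
T=[(188,283),(201.2,203.8),(369.5,223.2),(361,304.2)]
S=[(240,206),(309.2,191.2),(369.2,291.2),(280,312.0)]
def W(p,l): 
    c,s=np.cos(p[2]),np.sin(p[2]);l=np.array(l);return np.c_[p[0]+c*l[:,0]-s*l[:,1],p[1]+s*l[:,0]+c*l[:,1],l[:,2]+.115]
for sel in ('top','side','both'):
    def f(p):
        w=W(p,L);r=[]
        if sel!='side': r.append(proj('top',w)-T)
        if sel!='top': r.append(proj('side',w)-S)
        return np.concatenate(r).ravel()
    r=least_squares(f,[.5,.2,0]);print(sel,r.x[:2].round(4),np.degrees(r.x[2]).round(2),r.fun.round(1))
p=r.x
l2=[(-.06,.193,.038),(-.06,-.193,.038),(-.06,.13,.0774),(-.06,.168,.0364),(-.06,-.168,.0364)]
w=W(p,l2);print(w.round(4).tolist());print(proj('top',w).round(1).tolist(),proj('side',w).round(1).tolist())
# mallet
mt=onz('top',(400+136/4,170+436/4),.115+.064);ms=onz('side',(310+163/5,330+88/5),.115+.064)
print('head',mt,ms)
print('handle end top',onz('top',(400+350/4,170+470/4),.147),onz('side',(310+308/5,330+447/5),.147))
print('packet',onz('top',(465,194),.155))
print('bench z check', [onz('top',q,.115).round(3).tolist() for q in [(130,345),(510,322),(488,127),(131,147)]])
E
python3 fit.py
```

```text
top [0.584  0.1566] -10.47 [-0.8  0.4 -0.5 -0.6  0.7 -0.4  0.6  0.5]
side [0.5862 0.1566] -10.92 [-1.1 -1.8  0.8 -0.8  1.  -0.6 -0.7  1.7]
both [0.5849 0.1565] -10.66 [-0.8 -0.3 -0.3 -1.2  0.8 -0.5  0.4  0.4 -1.8 -1.5  0.  -0.6  1.  -0.7
 -0.7  1.9]
[[0.5617, 0.3573, 0.153], [0.4903, -0.0221, 0.153], [0.55, 0.2953, 0.1924], [0.557, 0.3327, 0.1514], [0.4949, 0.0025, 0.1514]]
[[201.9, 264.2], [350.0, 282.6], [223.1, 264.7], [211.4, 265.5], [340.3, 281.5]] [[256.8, 200.5], [295.5, 289.3], [260.7, 200.5], [258.8, 205.5], [292.4, 282.7]]
head [ 0.48210319 -0.23363333  0.179     ] [ 0.48327005 -0.2356432   0.179     ]
handle end top [ 0.45445764 -0.37900355  0.147     ] [ 0.45670034 -0.37772146  0.147     ]
packet [ 0.70690561 -0.34654317  0.155     ]
bench z check [[0.365, 0.562, 0.115], [0.362, -0.439, 0.115], [0.912, -0.45, 0.115], [0.917, 0.563, 0.115]]
```

```bash
cat >> fit.py <<'E'
def loc(X):
    c,s=np.cos(p[2]),np.sin(p[2]);d=np.array(X)[:2]-p[:2];return np.array([c*d[0]+s*d[1],-s*d[0]+c*d[1]])
E
python3 - <<'E' | tail -8
from fit import *
print('car top',loc(onz('top',(230.3,263.5),.192)))
print('car side',loc(onz('side',(235+118/4,180+92/4),.192)))
print('orange', loc(onz('top',(180+92/4,195+270/4),.153)),'edge',loc(onz('top',(180+125/4,195+275/4),.153)))
print('grey', loc(onz('top',(180+682/4,195+343/4),.153)))
print('grey side', loc(onz('side',(235+255/4,180+430/4),.153)))
print('bridge front edge', loc(onz('top',(180+258/4,195+287/4),.168)),'back',loc(onz('top',(180+152/4,195+275/4),.168)))
E
```

```text
packet [ 0.70690561 -0.34654317  0.155     ]
bench z check [[0.365, 0.562, 0.115], [0.362, -0.439, 0.115], [0.912, -0.45, 0.115], [0.917, 0.563, 0.115]]
car top [-0.05457497  0.11238001]
car side [-0.05309194  0.11507943]
orange [-0.05513584  0.19082821] edge [-0.0556873   0.16883012]
grey [-0.0551373  -0.19382168]
grey side [-0.05127415 -0.18978061]
bridge front edge [-0.05484431  0.07928535] back [-0.05564114  0.14820738]
```

```bash
cat > det.py <<'E'
from fit import *
def blue(n,img):
    h=cv2.cvtColor(img,cv2.COLOR_BGR2HSV);m=cv2.inRange(h,(100,120,50),(125,255,255))
    k,lab,st,ce=cv2.connectedComponentsWithStats(m);
    b=[i for i in range(1,k) if st[i,4]>30 and 180<ce[i][0]<360 and 180<ce[i][1]<320]
    return [(st[i].tolist(),ce[i].round(1).tolist()) for i in b]
E
python3 - <<'E' | tail -40
from det import *
for n in('top','side'):
    im=cv2.imread(f'pics/{n}0.png');print(n,blue(n,im))
im=cv2.imread('pics/top0.png');h=cv2.cvtColor(im,cv2.COLOR_BGR2HSV)
# strip in top: per column darkest run
for u in range(250,336,12):
    col=im[255:300,u].max(1);print(u,[int(x) for x in im[262:290,u].max(1)])
E
```

```text
top [0.584  0.1566] -10.47 [-0.8  0.4 -0.5 -0.6  0.7 -0.4  0.6  0.5]
side [0.5862 0.1566] -10.92 [-1.1 -1.8  0.8 -0.8  1.  -0.6 -0.7  1.7]
both [0.5849 0.1565] -10.66 [-0.8 -0.3 -0.3 -1.2  0.8 -0.5  0.4  0.4 -1.8 -1.5  0.  -0.6  1.  -0.7
 -0.7  1.9]
[[0.5617, 0.3573, 0.153], [0.4903, -0.0221, 0.153], [0.55, 0.2953, 0.1924], [0.557, 0.3327, 0.1514], [0.4949, 0.0025, 0.1514]]
[[201.9, 264.2], [350.0, 282.6], [223.1, 264.7], [211.4, 265.5], [340.3, 281.5]] [[256.8, 200.5], [295.5, 289.3], [260.7, 200.5], [258.8, 205.5], [292.4, 282.7]]
head [ 0.48210319 -0.23363333  0.179     ] [ 0.48327005 -0.2356432   0.179     ]
handle end top [ 0.45445764 -0.37900355  0.147     ] [ 0.45670034 -0.37772146  0.147     ]
packet [ 0.70690561 -0.34654317  0.155     ]
bench z check [[0.365, 0.562, 0.115], [0.362, -0.439, 0.115], [0.912, -0.45, 0.115], [0.917, 0.563, 0.115]]
top [([219, 258, 22, 13, 232], [229.6, 263.8])]
side [([258, 200, 14, 16, 149], [264.3, 207.4])]
250 [160, 149, 168, 153, 103, 43, 44, 43, 78, 138, 167, 145, 93, 78, 102, 145, 173, 173, 173, 173, 173, 174, 172, 168, 168, 167, 156, 144]

[... 272 characters left out ...]
 169]
286 [176, 176, 177, 176, 176, 170, 163, 169, 144, 68, 47, 47, 50, 119, 169, 167, 139, 61, 83, 136, 176, 176, 176, 177, 177, 178, 178, 175]
298 [162, 167, 177, 177, 177, 177, 168, 157, 169, 160, 116, 48, 47, 46, 97, 150, 167, 139, 61, 76, 136, 178, 178, 179, 177, 178, 177, 178]
310 [177, 167, 160, 178, 179, 178, 178, 178, 175, 170, 173, 148, 70, 49, 48, 62, 124, 168, 167, 141, 65, 91, 136, 179, 179, 179, 180, 179]
322 [179, 179, 174, 170, 180, 179, 180, 179, 179, 161, 143, 174, 164, 120, 50, 50, 50, 91, 147, 170, 141, 54, 78, 137, 179, 179, 180, 180]
334 [179, 180, 179, 180, 175, 171, 180, 180, 180, 180, 180, 178, 177, 178, 149, 63, 50, 51, 57, 123, 175, 171, 138, 64, 89, 140, 182, 182]
```

```bash
python3 - <<'E'
from h import *
crop('pics/top0.png','pics/e.png',185,245,285,290,8)
crop('pics/top0.png','pics/f.png',270,255,370,300,8)
E
```

```text
(no output)
```

View pics/e.png

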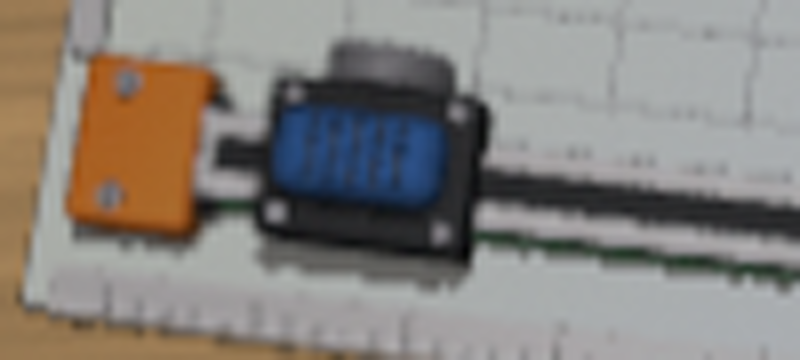

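View pics/f.png

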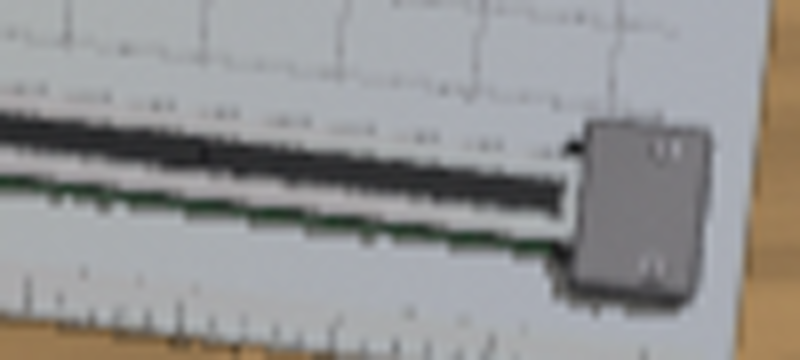

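```bash
python3 - <<'E' | tail -40
from det import *
for u,v in [(250,267.9),(274,270.9),(298,274.1),(322,276.9),(334,278.4)]:
    X=onz('top',(u,v),.1514);print(X[:2].round(4),loc(X).round(4))
im=cv2.imread('pics/side0.png')
for v in range(224,282,9):
    row=im[v,258:300].max(1).astype(int); i=np.where(row<75)[0]+258
    # strip = dark run (excluding green line): list
    X=onz('side',(i.mean(),v),.1514) if len(i) else None
    print(v,i.tolist(), None if X is None else (X[:2].round(4),loc(X).round(4)))
E
```

```text
top [0.584  0.1566] -10.47 [-0.8  0.4 -0.5 -0.6  0.7 -0.4  0.6  0.5]
side [0.5862 0.1566] -10.92 [-1.1 -1.8  0.8 -0.8  1.  -0.6 -0.7  1.7]
both [0.5849 0.1565] -10.66 [-0.8 -0.3 -0.3 -1.2  0.8 -0.5  0.4  0.4 -1.8 -1.5  0.  -0.6  1.  -0.7
 -0.7  1.9]
[[0.5617, 0.3573, 0.153], [0.4903, -0.0221, 0.153], [0.55, 0.2953, 0.1924], [0.557, 0.3327, 0.1514], [0.4949, 0.0025, 0.1514]]
[[201.9, 264.2], [350.0, 282.6], [223.1, 264.7], [211.4, 265.5], [340.3, 281.5]] [[256.8, 200.5], [295.5, 289.3], [260.7, 200.5], [258.8, 205.5], [292.4, 282.7]]
head [ 0.48210319 -0.23363333  0.179     ] [ 0.48327005 -0.2356432   0.179     ]
handle end top [ 0.45445764 -0.37900355  0.147     ] [ 0.45670034 -0.37772146  0.147     ]
packet [ 0.70690561 -0.34654317  0.155     ]
bench z check [[0.365, 0.562, 0.115], [0.362, -0.439, 0.115], [0.912, -0.45, 0.115], [0.917, 0.563, 0.115]]
[0.5447 0.2325] [-0.0537  0.0673]
[0.533  0.1709] [-0.0537  0.0046]
[0.5208 0.1096] [-0.0543 -0.0579]
[0.5097 0.0485] [-0.054  -0.1201]
[0.5039 0.018 ] [-0.054  -0.1511]
224 [258, 259, 260, 261, 262, 267, 268, 269, 270, 275, 276] (array([0.5375, 0.242 ]), array([-0.0624,  0.0752]))
233 [266, 272, 273, 274] (array([0.5331, 0.1986]), array([-0.0588,  0.0318]))
242 [276, 277, 278] (array([0.5297, 0.1567]), array([-0.0544, -0.01  ]))
251 [279, 280, 281, 282] (array([0.5216, 0.1197]), array([-0.0555, -0.0478]))
260 [283, 284, 285, 286] (array([0.5149, 0.0838]), array([-0.0554, -0.0844]))
269 [287, 288, 289, 290] (array([0.5085, 0.0494]), array([-0.0553, -0.1194]))
278 [291, 292, 293, 294] (array([0.5024, 0.0165]), array([-0.0553, -0.1528]))
```

```bash
python3 -m pendant '[{"slide":[0.02,-0.02,0.04],"roll":-0.12},{"slide":[0.05,-0.05,0.08],"roll":-0.25},{"slide":[0.08,-0.09,0.09],"roll":-0.4},{"slide":[0.11,-0.125,0.09],"roll":-0.54},{"slide":[0.14,-0.16,0.09],"roll":-0.68},{"slide":[0.17,-0.195,0.09],"roll":-0.82},{"slide":[0.2,-0.23,0.09],"roll":-0.96},{"slide":[0.235,-0.265,0.09],"roll":-1.1},{"slide":[0.265,-0.3,0.09],"roll":-1.25},{"slide":[0.295,-0.335,0.09],"roll":-1.35},{"slide":[0.316,-0.354,0.09],"roll":-1.4},{"slide":[0.316,-0.354,0.09],"roll":-1.4}]' 0.0876 8
```

```text
time: 1.3
eef_pos: [0.5541, 0.2749, 0.2812]
tool_rot: [[-0.982, 0.191, -0.002], [0.191, 0.982, -0.001], [0.002, -0.002, -1.0]]
contact_force: [0.0, 0.3, 0.1]
finger_gap: 0.998
```

```bash
python3 -m pendant '[{"slide":[-0.002,0.002,-0.04],"roll":0},{"slide":[-0.002,0.002,-0.075],"roll":0},{"slide":[-0.002,0.002,-0.095],"roll":0},{"slide":[-0.002,0.002,-0.107],"roll":0},{"slide":[-0.002,0.002,-0.107],"roll":0}]' 0.0876 8; python3 - <<'E' >/dev/null
from h import *
snap('top','pics/t1.png');snap('side','pics/s1.png')
a=cv2.imread('pics/t1.png')[225:325,180:380];b=cv2.imread('pics/s1.png')[160:320,200:400]
cv2.imwrite('pics/t1c.png',np.vstack([cv2.resize(a,None,fx=3,fy=3),cv2.resize(b,(600,300+0))]))
E
```

```text
time: 1.8
eef_pos: [0.5511, 0.2767, 0.1726]
tool_rot: [[-0.982, 0.191, -0.005], [0.191, 0.982, -0.003], [0.004, -0.004, -1.0]]
contact_force: [0.2, 0.3, 0.7]
finger_gap: 1.002
```

View pics/t1c.png

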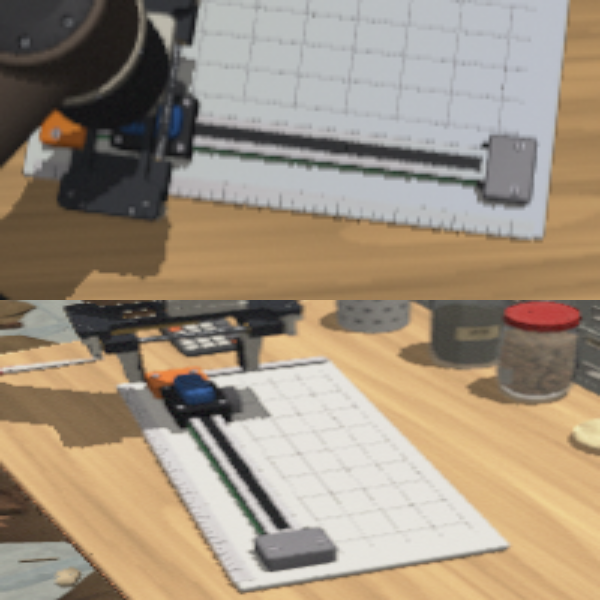

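View pics/s1.png

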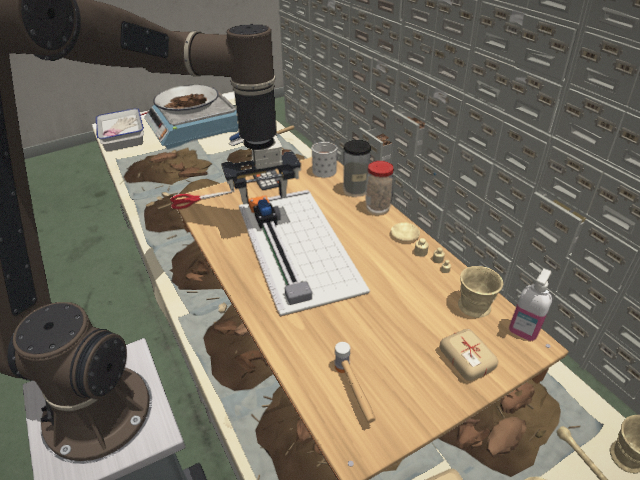

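```bash
python3 -m pendant '[{"slide":[0,0,0],"roll":0},{"slide":[0,0,0],"roll":0},{"slide":[0,0,0],"roll":0},{"slide":[0,0,0],"roll":0},{"slide":[0,0,0],"roll":0},{"slide":[0,0,0],"roll":0}]' 0.015 8; python3 -c "
from h import *
print(arm.state()['contact_force'])
snap('side','pics/s2.png');crop('pics/s2.png','pics/s2c.png',215,140,315,240,6)"
```

```text
time: 2.5
eef_pos: [0.5524, 0.2774, 0.1752]
tool_rot: [[-0.982, 0.191, -0.001], [0.191, 0.982, -0.001], [0.001, -0.001, -1.0]]
contact_force: [-0.5, 0.7, -0.0]
finger_gap: 0.515
[-0.46223676  0.68359765 -0.04041614]
```

View pics/s2c.png

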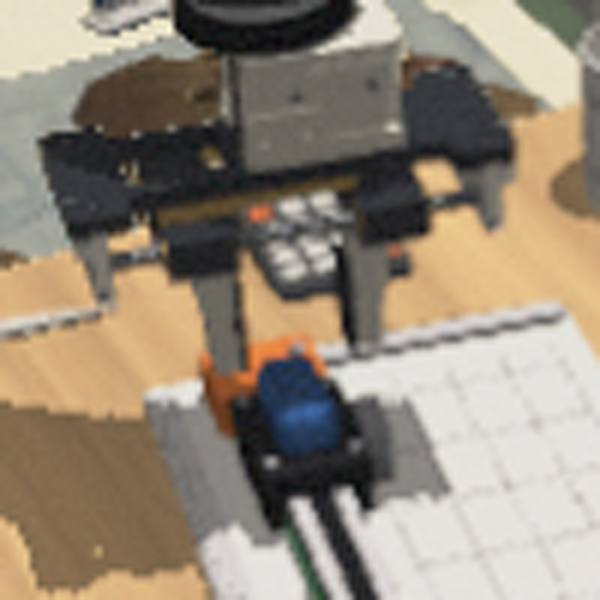

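```bash
python3 -c "
from h import *
X=[[.5524,.2774,.1752],[.5522,.2776,.192]]
print((proj('side',X)-[215,140])*6, proj('top',X))"
python3 -m pendant '[{"slide":[0,0,0],"roll":0},{"slide":[0,0,0],"roll":0},{"slide":[0,0,0],"roll":0},{"slide":[0,0,0],"roll":0}]' 0.015 8; python3 -c "
from h import *
snap('side','pics/s3.png');crop('pics/s3.png','pics/s3c.png',215,140,315,240,6)"
```

```text
[[298.51241315 411.90101801]
 [294.91352173 381.10782587]] [[231.19443761 264.48742934]
 [230.0707272  263.47238571]]
time: 2.95
eef_pos: [0.5525, 0.2774, 0.1751]
tool_rot: [[-0.982, 0.191, -0.001], [0.191, 0.982, -0.001], [0.001, -0.001, -1.0]]
contact_force: [-0.7, -0.2, 0.8]
finger_gap: 0.181
```

View pics/s3c.png

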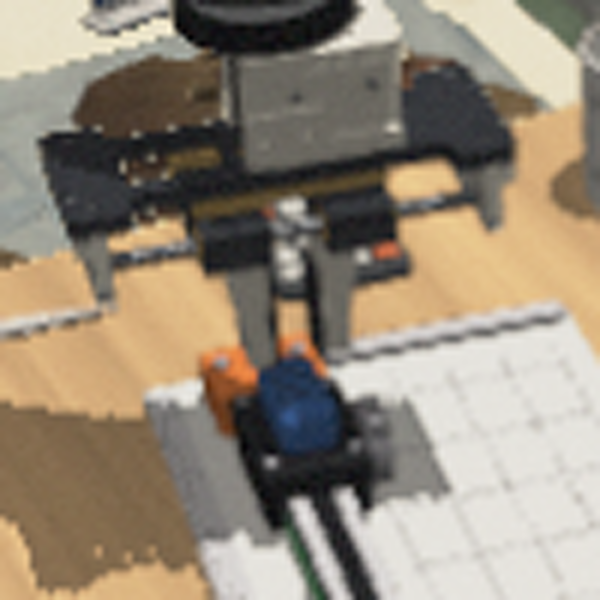

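```bash
python3 -c "
from h import *
print(arm.state()['finger_gap'],arm.state()['contact_force'])
snap('top','pics/t3.png');crop('pics/t3.png','pics/t3c.png',180,215,300,305,6)"
```

```text
0.17662104992435093 [ 0.63133784 -0.16613763 -0.10664805]
```

View pics/t3c.png

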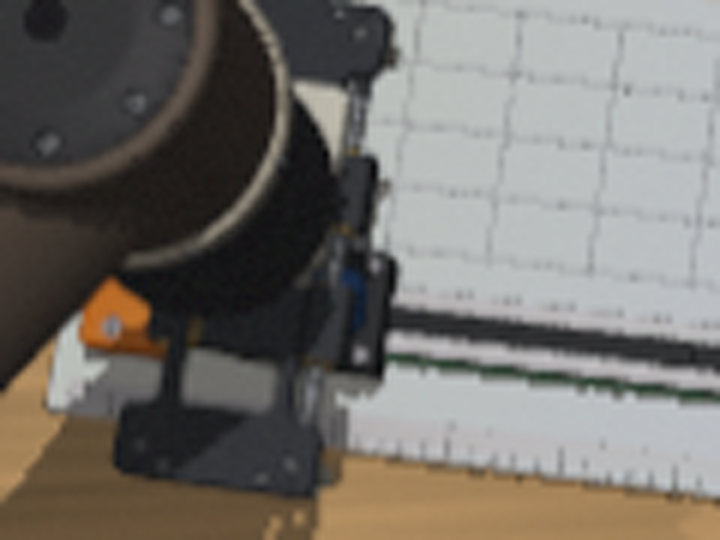

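```bash
python3 -c "
from h import *
crop('pics/s1.png','pics/s1c.png',215,140,315,240,6)
d=np.array([.982,-.191,0])
for z in(.175,.194):
  P=np.array([.5511,.2767,z]);print(z,(proj('side',[P-d*.044,P-d*.065,P+d*.044,P+d*.065])-[215,140])*6)
P=np.array([.2362,.6318,.1919]);d=np.array([.35,.937,0])
print(proj('side',[P-d*.044,P+d*.044]),proj('top',[P-d*.044,P+d*.044]))
crop('pics/side0.png','pics/s0c.png',60,80,160,180,6)
crop('pics/top0.png','pics/t0c.png',20,360,120,440,6)
"
```

```text
0.175 [[201.43639957 432.73676386]
 [155.56249813 441.86104119]
 [390.36603939 395.30154792]
 [434.64130121 386.56161521]]
0.194 [[197.12592063 397.8726874 ]
 [150.82194627 406.95520827]
 [387.79645457 360.63833893]
 [432.47194477 351.95227488]]
[[117.86769968 184.96228353]
 [122.78749121 170.06085555]] [[109.40156312 403.59539849]
 [ 77.45954409 391.99722489]]
```

View pics/s1c.png

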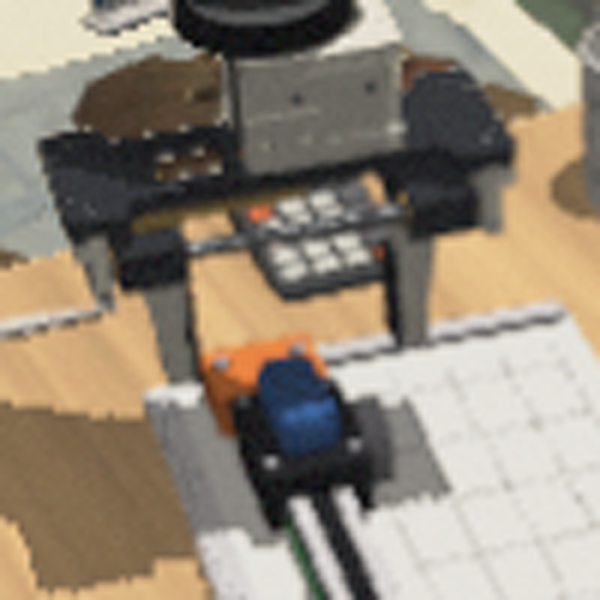

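View pics/s0c.png

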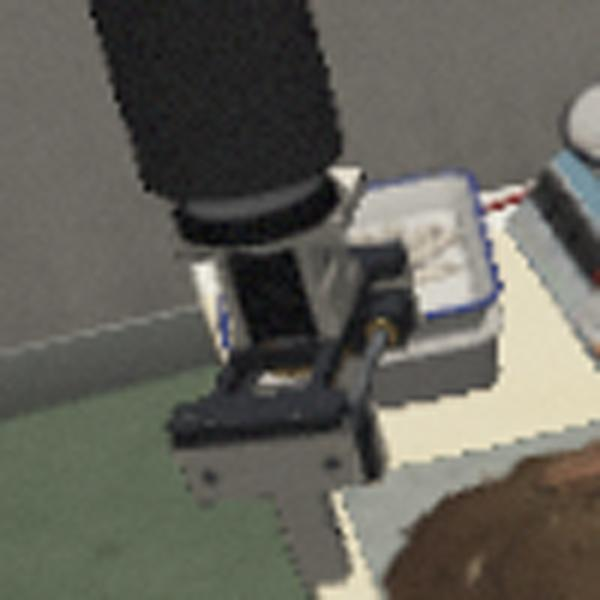

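View pics/t0c.png

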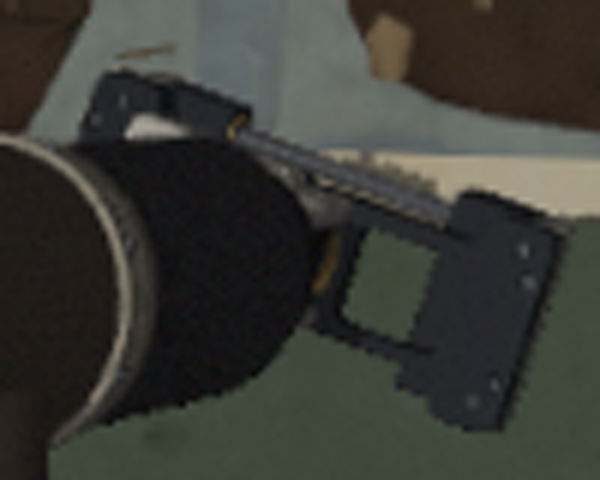

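```bash
python3 -c "
from h import *
crop('pics/side0.png','pics/s0c.png',70,130,150,210,7)
P=np.array([.2362,.6318,.1919]);d=np.array([.35,.937,0])
print((proj('side',[P-d*.044,P-d*.065,P+d*.044,P+d*.065])-[70,130])*7)
s=arm.state();print(s['joint_pos'],s['eef_pos'])
"
```

```text
[[335.07389779 384.73598468]
 [326.40036641 411.17957682]
 [369.51243844 280.42598885]
 [377.3017209  256.98287096]]
[ 4.47216788e+01  1.59824716e+01 -8.23694354e+00 -2.59387889e-02
 -6.58674832e+01 -5.57054056e+01] [0.55248085 0.27744062 0.17514246]
```

View pics/s0c.png

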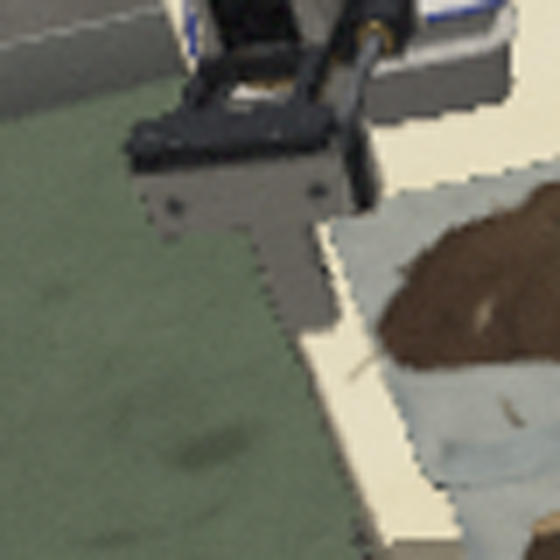

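The picture shows the fingertips ending about 9 px (25–30 mm) above the projected TCP, in both poses. They also closed to 15 mm with nothing between them. So the reported TCP height looks about 28 mm too low against the camera scene. I'll reopen, go down in steps and check.

```bash
python3 -m pendant '[{"slide":[0,0,0.01],"roll":0},{"slide":[0,0,0.01],"roll":0},{"slide":[0,0,0.01],"roll":0},{"slide":[0,0,0.01],"roll":0},{"slide":[0,0,0.01],"roll":0}]' 0.06 8; python3 -m pendant '[{"slide":[0,0,-0.01],"roll":0},{"slide":[0,0,-0.02],"roll":0},{"slide":[0,0,-0.028],"roll":0},{"slide":[0,0,-0.028],"roll":0}]'; python3 -c "
from h import *
snap('side','pics/s4.png');crop('pics/s4.png','pics/s4c.png',215,140,315,240,6)"
```

```text
time: 3.55
eef_pos: [0.5524, 0.2774, 0.185]
tool_rot: [[-0.982, 0.191, -0.002], [0.191, 0.982, -0.001], [0.001, -0.001, -1.0]]
contact_force: [-0.7, 0.6, 0.2]
finger_gap: 0.567
time: 3.95
eef_pos: [0.5514, 0.2767, 0.1548]
tool_rot: [[-0.982, 0.191, -0.004], [0.191, 0.982, -0.003], [0.004, -0.004, -1.0]]
contact_force: [-0.7, -0.2, 0.0]
finger_gap: 0.683
```

View pics/s4c.png

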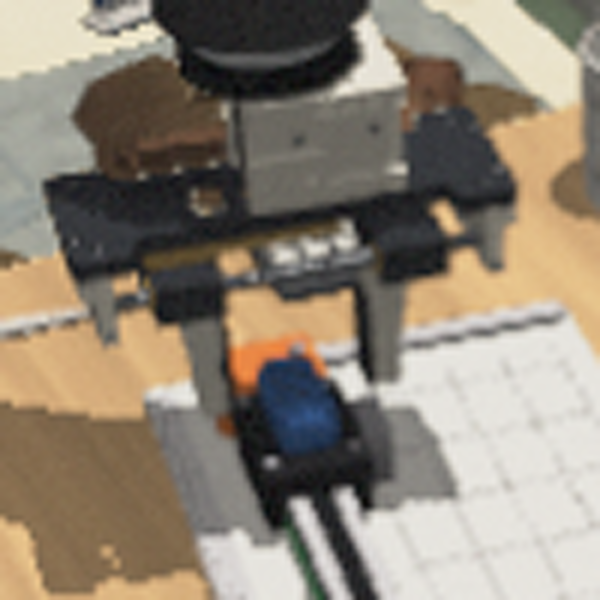

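```bash
python3 -m pendant '[{"slide":[0.001,0.001,-0.005],"roll":0},{"slide":[0.001,0.001,-0.009],"roll":0},{"slide":[0.001,0.001,-0.009],"roll":0},{"slide":[0.001,0.001,-0.009],"roll":0},{"slide":[0.001,0.001,-0.009],"roll":0},{"slide":[0.001,0.001,-0.009],"roll":0},{"slide":[0.001,0.001,-0.009],"roll":0},{"slide":[0.001,0.001,-0.009],"roll":0}]' 0.015 8; python3 -c "
from h import *
snap('side','pics/s5.png');crop('pics/s5.png','pics/s5c.png',215,140,315,240,6)"
```

```text
time: 4.8
eef_pos: [0.5514, 0.2781, 0.1469]
tool_rot: [[-0.982, 0.191, -0.005], [0.191, 0.982, -0.002], [0.005, -0.003, -1.0]]
contact_force: [-6.7, 1.3, 3.4]
finger_gap: 0.321
```

View pics/s5c.png

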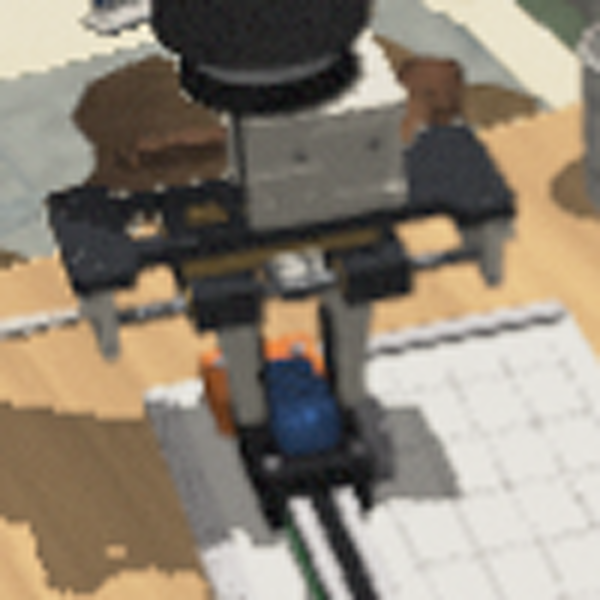

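```bash
python3 -m pendant '[{"slide":[-0.002,-0.005,0.001],"roll":0},{"slide":[-0.003,-0.01,0.001],"roll":0},{"slide":[-0.004,-0.015,0.001],"roll":0},{"slide":[-0.005,-0.02,0.001],"roll":0},{"slide":[-0.006,-0.025,0.001],"roll":0},{"slide":[-0.007,-0.03,0.001],"roll":0},{"slide":[-0.008,-0.035,0.001],"roll":0},{"slide":[-0.009,-0.04,0.001],"roll":0}]' 0.015 8
```

```text
time: 5.65
eef_pos: [0.5436, 0.2381, 0.1477]
tool_rot: [[-0.982, 0.191, -0.003], [0.191, 0.982, -0.001], [0.003, -0.002, -1.0]]
contact_force: [7.1, 0.4, -7.2]
finger_gap: 0.319
```

```bash
python3 -m pendant '[{"slide":[0,-0.005,-0.0005],"roll":0},{"slide":[-0.001,-0.01,-0.0005],"roll":0}]' 0.015 8;python3 -m pendant '[{"slide":[-0.001,-0.005,0],"roll":0},{"slide":[-0.002,-0.01,0],"roll":0}]' 0.015 8
```

```text
time: 5.85
eef_pos: [0.5421, 0.2281, 0.1475]
tool_rot: [[-0.982, 0.191, -0.004], [0.191, 0.982, -0.001], [0.003, -0.001, -1.0]]
contact_force: [-3.6, 3.0, 2.2]
finger_gap: 0.317
time: 6.05
eef_pos: [0.5401, 0.2179, 0.1475]
tool_rot: [[-0.982, 0.19, -0.003], [0.19, 0.982, -0.0], [0.003, -0.001, -1.0]]
contact_force: [1.3, 2.2, -2.9]
finger_gap: 0.32
```

```bash
python3 -m pendant '[{"slide":[-0.001,-0.005,0],"roll":0},{"slide":[-0.002,-0.01,0],"roll":0}]' 0.015 8
```

```text
time: 6.25
eef_pos: [0.5382, 0.2075, 0.1475]
tool_rot: [[-0.982, 0.19, -0.003], [0.19, 0.982, -0.0], [0.003, -0.001, -1.0]]
contact_force: [0.4, 1.4, -2.6]
finger_gap: 0.316
```

```bash
python3 -m pendant '[{"slide":[-0.001,-0.005,0],"roll":0},{"slide":[-0.002,-0.01,0],"roll":0}]' 0.015 8
```

```text
time: 6.45
eef_pos: [0.5363, 0.1971, 0.1475]
tool_rot: [[-0.982, 0.19, -0.003], [0.19, 0.982, -0.0], [0.003, -0.001, -1.0]]
contact_force: [1.6, 1.7, -2.8]
finger_gap: 0.316
```

```bash
python3 -m pendant '[{"slide":[-0.001,-0.005,0],"roll":0},{"slide":[-0.002,-0.01,0],"roll":0}]' 0.015 8
```

```text
time: 6.65
eef_pos: [0.5343, 0.1866, 0.1475]
tool_rot: [[-0.982, 0.191, -0.003], [0.191, 0.982, -0.0], [0.002, -0.001, -1.0]]
contact_force: [1.5, 1.0, -3.6]
finger_gap: 0.318
```

```bash
python3 -m pendant '[{"slide":[-0.001,-0.005,0],"roll":0},{"slide":[-0.002,-0.01,0],"roll":0}]' 0.015 8
```

```text
time: 6.85
eef_pos: [0.5324, 0.1762, 0.1475]
tool_rot: [[-0.982, 0.19, -0.002], [0.19, 0.982, -0.0], [0.002, -0.001, -1.0]]
contact_force: [3.0, 1.7, -4.2]
finger_gap: 0.32
```

```bash
python3 -m pendant '[{"slide":[-0.001,-0.005,-0.0003],"roll":0},{"slide":[-0.0025,-0.01,-0.0003],"roll":0}]' 0.015 8
```

```text
time: 7.05
eef_pos: [0.5309, 0.1677, 0.1477]
tool_rot: [[-0.982, 0.19, 0.0], [0.19, 0.982, 0.003], [0.0, 0.003, -1.0]]
contact_force: [2.4, 13.9, -3.0]
finger_gap: 0.317
```

```bash
python3 -c "
from h import *
snap('side','pics/s6.png');crop('pics/s6.png','pics/s6c.png',225,160,325,260,6)"
```

```text
(no output)
```

View pics/s6c.png

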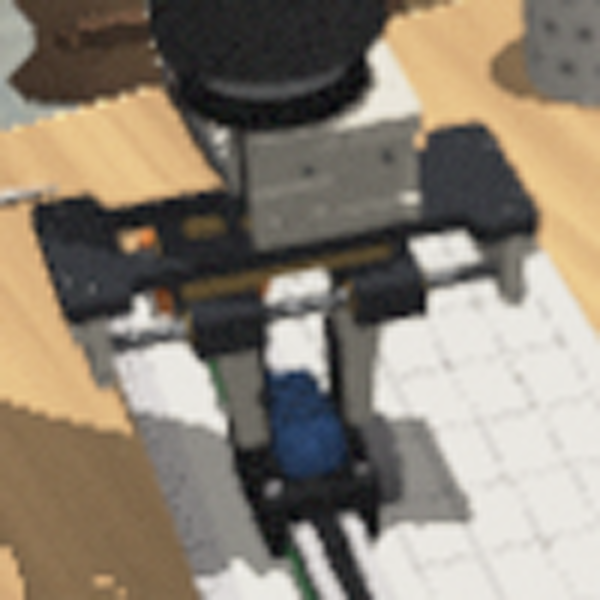

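```bash
python3 -c "
from h import *
s=arm.state();print(s['time'],s['eef_pos'],s['contact_force'])
snap('top','pics/t6.png')
s=arm.state();print(s['time'],s['eef_pos'],s['contact_force'])"
```

```text
7.1 [0.53088027 0.16754963 0.14778464] [ 3.09267817  7.27495179 -4.05463479]
7.15 [0.53090509 0.16754669 0.14779193] [ 3.23054177  7.0081248  -3.4859094 ]
```

```bash
python3 -m pendant '[{"slide":[0,-0.002,0],"roll":0},{"slide":[0,-0.002,0],"roll":0}]' 0.015 8; python3 -m pendant '[{"slide":[0.0,0.003,0],"roll":0},{"slide":[0.0005,0.008,0],"roll":0},{"slide":[0.002,0.014,0],"roll":0},{"slide":[0.003,0.02,0],"roll":0},{"slide":[0.004,0.026,0],"roll":0},{"slide":[0.005,0.032,0],"roll":0},{"slide":[0.0065,0.038,0],"roll":0},{"slide":[0.0075,0.044,0],"roll":0},{"slide":[0.0085,0.05,0],"roll":0},{"slide":[0.0095,0.055,0],"roll":0},{"slide":[0.0105,0.06,0],"roll":0},{"slide":[0.0105,0.06,0],"roll":0}]'
```

```text
time: 7.35
eef_pos: [0.531, 0.1675, 0.1478]
tool_rot: [[-0.982, 0.191, 0.001], [0.191, 0.982, 0.007], [-0.0, 0.007, -1.0]]
contact_force: [-0.6, 8.9, -3.9]
finger_gap: 0.314
time: 8.55
eef_pos: [0.542, 0.228, 0.1479]
tool_rot: [[-0.982, 0.19, 0.002], [0.19, 0.982, 0.007], [-0.001, 0.007, -1.0]]
contact_force: [5.8, -0.2, -4.2]
finger_gap: 0.319
```

```bash
python3 -m pendant '[{"slide":[0,0,0],"roll":0},{"slide":[0,0,0],"roll":0},{"slide":[0,0,0],"roll":0},{"slide":[0,0,0.02],"roll":0},{"slide":[0,0,0.06],"roll":0},{"slide":[0,0,0.1],"roll":0}]' 0.0876 8; python3 -m pendant '[{"slide":[-0.006,-0.046,0],"roll":0},{"slide":[-0.012,-0.092,0],"roll":0},{"slide":[-0.018,-0.138,0],"roll":0},{"slide":[-0.024,-0.184,0],"roll":0},{"slide":[-0.03,-0.23,0],"roll":0},{"slide":[-0.036,-0.276,0],"roll":0},{"slide":[-0.042,-0.322,0],"roll":0},{"slide":[-0.048,-0.368,0],"roll":0},{"slide":[-0.054,-0.414,0],"roll":0},{"slide":[-0.06,-0.45,0],"roll":0},{"slide":[-0.06,-0.4625,0],"roll":0},{"slide":[-0.06,-0.4625,0],"roll":0}]'; python3 -c "
from h import *
snap('side','pics/s7.png');crop('pics/s7.png','pics/s7c.png',235,210,415,370,4)
snap('top','pics/t7.png')"
```

```text
time: 9.15
eef_pos: [0.5413, 0.2276, 0.2486]
tool_rot: [[-0.982, 0.19, 0.0], [0.19, 0.982, 0.006], [0.001, 0.006, -1.0]]
contact_force: [1.4, 1.1, -0.1]
finger_gap: 0.801
time: 10.35
eef_pos: [0.4807, -0.2363, 0.2484]
tool_rot: [[-0.981, 0.193, 0.0], [0.193, 0.981, 0.006], [0.001, 0.006, -1.0]]
contact_force: [0.6, -0.1, 0.4]
finger_gap: 1.002
```

View pics/s7c.png

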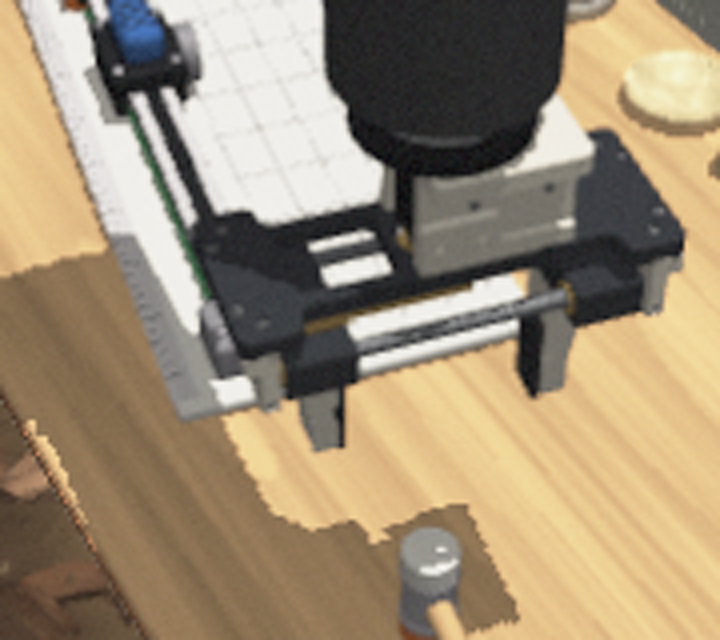

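View pics/t7.png

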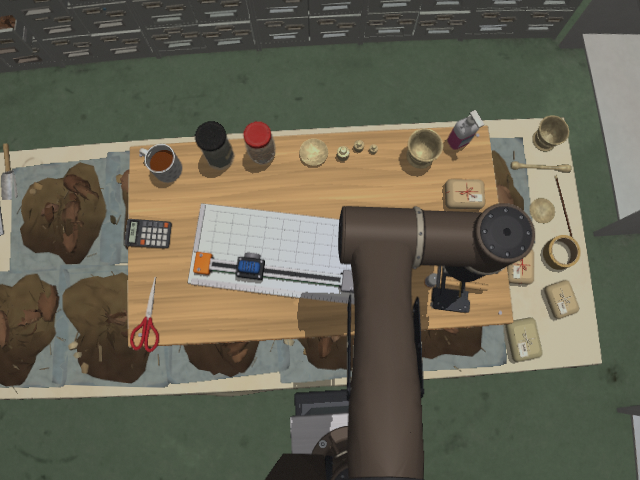

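```bash
python3 -c "
from h import *
for z in (.25,.27,.28,.29): print(z,proj('side',[[.4807,-.2363,z]]))
print(proj('side',[[.4827,-.2345,.179]]))
" ; python3 -m pendant '[{"slide":[0.002,0.002,-0.05],"roll":0},{"slide":[0.002,0.002,-0.075],"roll":0},{"slide":[0.002,0.002,-0.085],"roll":0},{"slide":[0.002,0.002,-0.085],"roll":0}]'; python3 -c "
from h import *
snap('side','pics/s8.png');crop('pics/s8.png','pics/s8c.png',275,280,415,400,5)"
```

```text
0.25 [[342.36358403 323.7773144 ]]
0.27 [[342.57641108 316.37224351]]
0.28 [[342.68477031 312.5852166 ]]
0.29 [[342.79445201 308.74034104]]
[[342.03929287 347.31539491]]
time: 10.85
eef_pos: [0.4829, -0.2316, 0.1628]
tool_rot: [[-0.982, 0.189, -0.002], [0.189, 0.982, 0.007], [0.003, 0.006, -1.0]]
contact_force: [0.6, -0.6, -0.6]
finger_gap: 0.998
```

View pics/s8c.png

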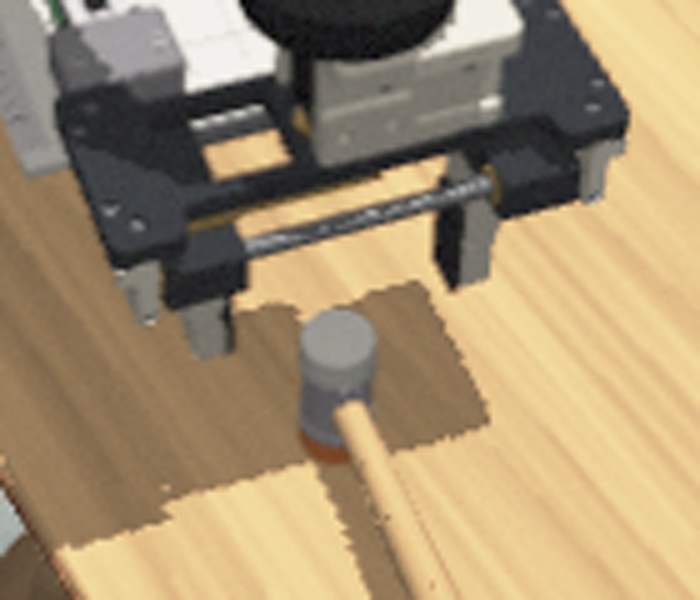

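```bash
python3 -m pendant '[{"slide":[0,-0.002,-0.02],"roll":0},{"slide":[0,-0.002,-0.035],"roll":0},{"slide":[0,-0.002,-0.041],"roll":0},{"slide":[0,-0.002,-0.041],"roll":0}]'; python3 -c "
from h import *
snap('side','pics/s9.png');crop('pics/s9.png','pics/s9c.png',275,280,415,400,5)"
```

```text
time: 11.3
eef_pos: [0.4842, -0.234, 0.1239]
tool_rot: [[-0.982, 0.189, 0.001], [0.189, 0.982, 0.006], [0.0, 0.006, -1.0]]
contact_force: [0.7, -0.4, 0.4]
finger_gap: 0.998
```

View pics/s9c.png

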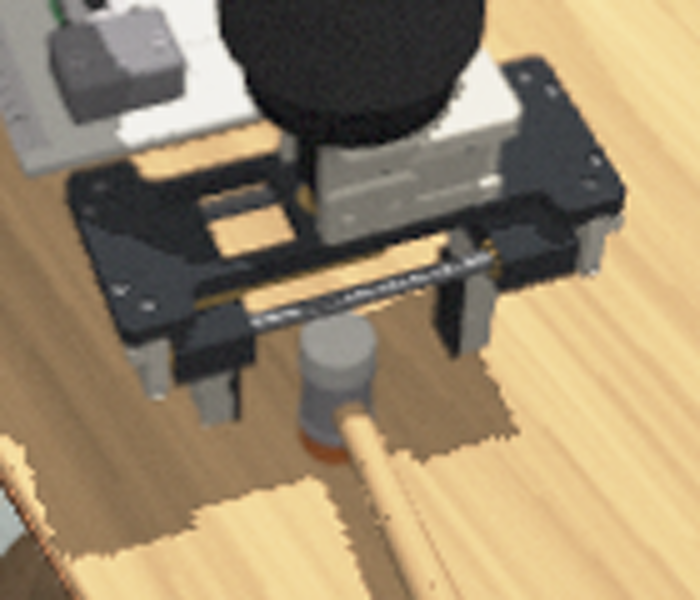

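```bash
python3 -c "
from h import *
print((proj('side',[[.4827,-.2345,.150],[.4842,-.234,.150],[.4827,-.2345,.179],[.4827,-.2345,.115]])-[275,280])*5)
snap('top','pics/t9.png');crop('pics/t9.png','pics/t9c.png',400,240,500,315,7)"
```

```text
[[333.78394948 383.26741237]
 [336.34785839 380.85342514]
 [335.19646434 336.57697456]
 [332.14156105 437.12330104]]
```

View pics/t9c.png

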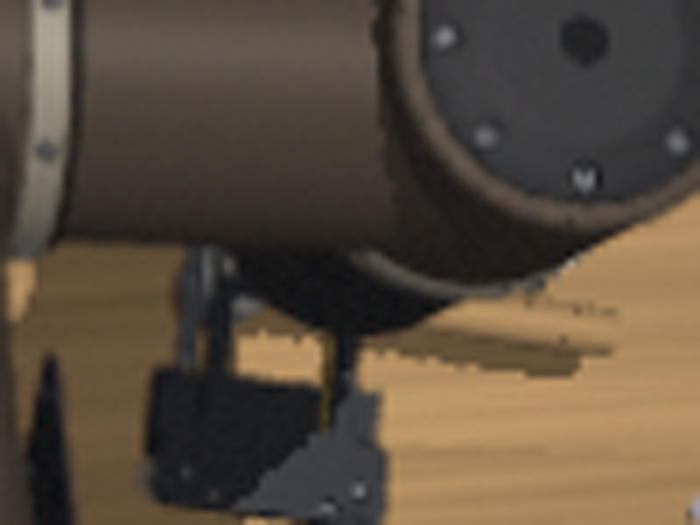

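```bash
python3 -m pendant '[{"slide":[0,0,0],"roll":0},{"slide":[0,0,0],"roll":0},{"slide":[0,0,0],"roll":0},{"slide":[0,0,0],"roll":0},{"slide":[0,0,0],"roll":0},{"slide":[0,0,0],"roll":0},{"slide":[0,0,0],"roll":0},{"slide":[0,0,0],"roll":0},{"slide":[0,0,0],"roll":0},{"slide":[0,0,0],"roll":0},{"slide":[0,0,0],"roll":0},{"slide":[0,0,0],"roll":0}]' 0.015 35; python3 -c "
from h import *
snap('side','pics/s10.png');crop('pics/s10.png','pics/s10c.png',275,280,415,400,5)"
```

```text
time: 12.6
eef_pos: [0.4845, -0.2342, 0.1245]
tool_rot: [[-0.982, 0.189, 0.002], [0.189, 0.982, 0.005], [-0.001, 0.006, -1.0]]
contact_force: [-0.6, 0.2, 1.5]
finger_gap: 0.334
```

View pics/s10c.png

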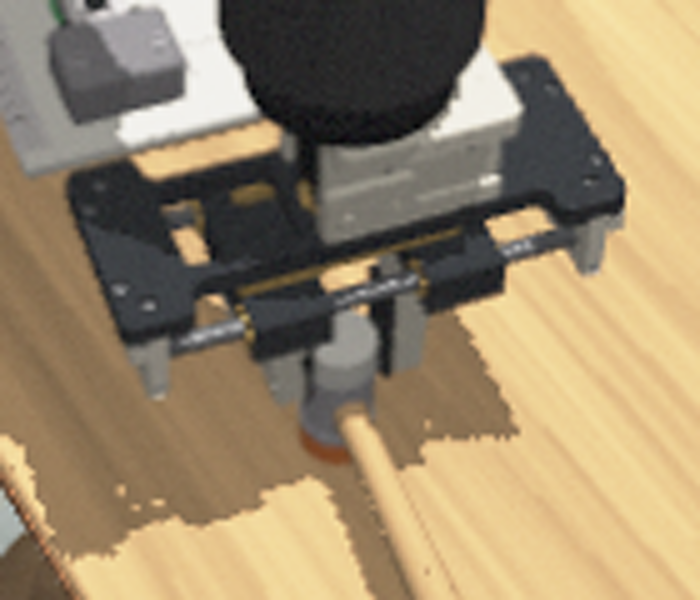

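```bash
python3 -m pendant '[{"slide":[0,0,0.01],"roll":0},{"slide":[0,0,0.03],"roll":0},{"slide":[0,0,0.06],"roll":0},{"slide":[0,0,0.09],"roll":0},{"slide":[0,0,0.11],"roll":0},{"slide":[0,0,0.11],"roll":0}]' 0.015 35; python3 -c "
from h import *
snap('side','pics/s11.png');crop('pics/s11.png','pics/s11c.png',275,240,415,360,5)"
```

```text
time: 13.25
eef_pos: [0.4863, -0.2347, 0.2383]
tool_rot: [[-0.982, 0.189, 0.008], [0.189, 0.982, 0.004], [-0.007, 0.005, -1.0]]
contact_force: [-0.5, -0.9, -1.9]
finger_gap: 0.334
```

View pics/s11c.png

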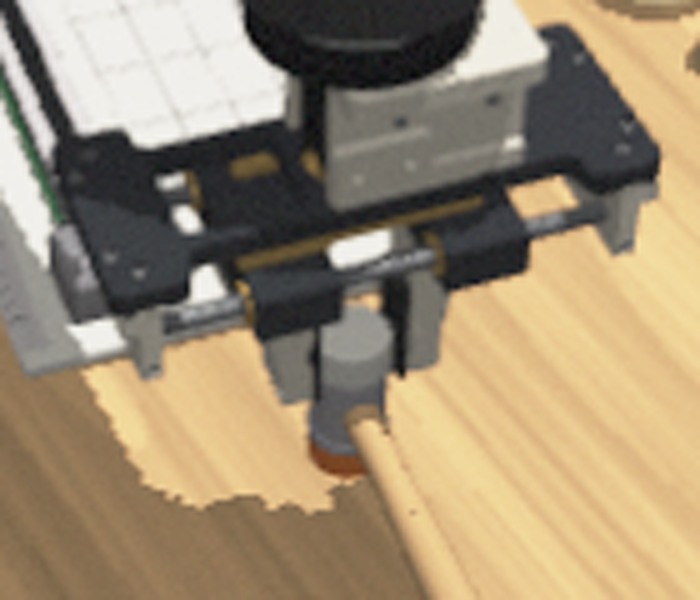

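```bash
python3 -m pendant '[{"slide":[0.004,0.035,0],"roll":0},{"slide":[0.008,0.075,0],"roll":0},{"slide":[0.012,0.115,0],"roll":0},{"slide":[0.016,0.155,0],"roll":0},{"slide":[0.02,0.195,0],"roll":0},{"slide":[0.024,0.235,0],"roll":0},{"slide":[0.028,0.275,0],"roll":0},{"slide":[0.032,0.315,0],"roll":0},{"slide":[0.036,0.345,0],"roll":0},{"slide":[0.036,0.358,0],"roll":0},{"slide":[0.036,0.358,0],"roll":0}]'; python3 -c "
from h import *
snap('side','pics/s12.png');crop('pics/s12.png','pics/s12c.png',225,160,365,300,5)
snap('top','pics/t12.png');crop('pics/t12.png','pics/t12c.png',180,205,380,325,4)"
```

```text
time: 14.4
eef_pos: [0.5207, 0.1251, 0.2347]
tool_rot: [[-0.982, 0.187, 0.003], [0.187, 0.982, 0.004], [-0.002, 0.005, -1.0]]
contact_force: [-0.1, -0.9, -2.9]
finger_gap: 0.334
```

View pics/s12c.png

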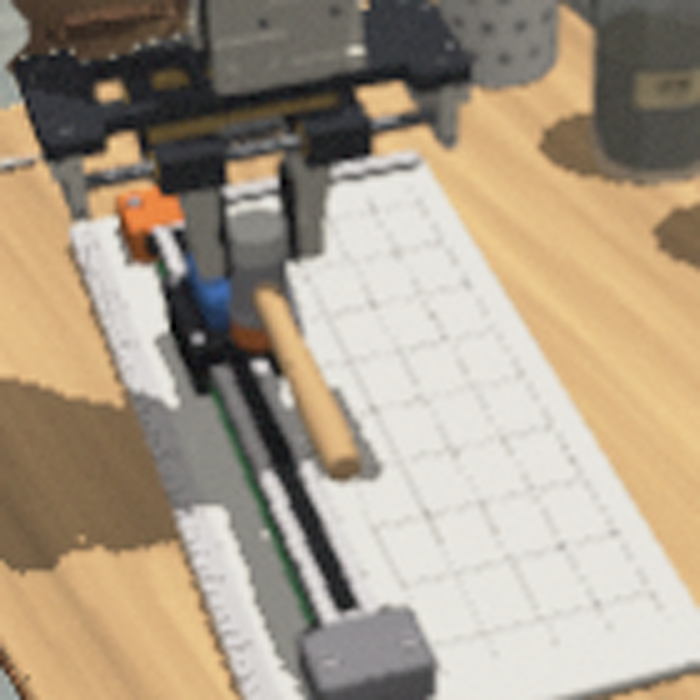

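View pics/t12c.png

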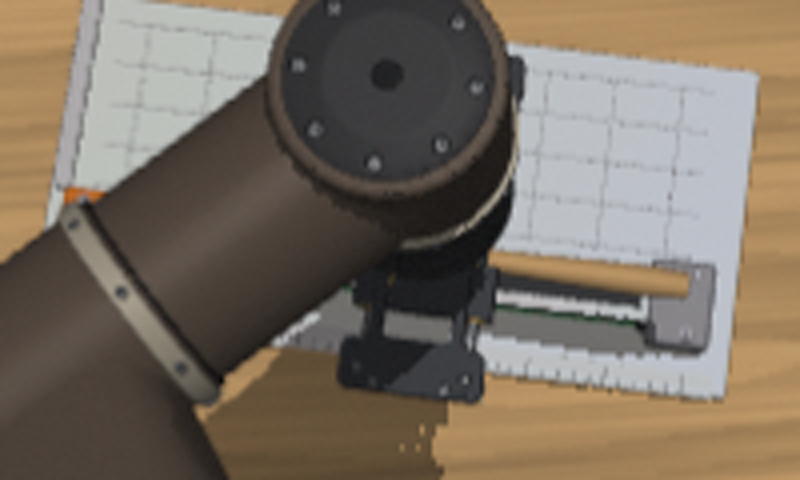

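```bash
python3 -c "
from h import *
print(onz('side',(225+252/5,160+335/5),.2252))"; python3 -m pendant '[{"slide":[0.001,-0.001,-0.02],"roll":0},{"slide":[0.001,-0.001,-0.045],"roll":0},{"slide":[0.001,-0.001,-0.06],"roll":0},{"slide":[0.001,-0.001,-0.064],"roll":0},{"slide":[0.001,-0.001,-0.064],"roll":0}]'; python3 -c "
from h import *
snap('side','pics/s13.png');crop('pics/s13.png','pics/s13c.png',225,160,365,300,5)"
```

```text
[0.51562072 0.12515718 0.2252    ]
time: 15.0
eef_pos: [0.5215, 0.1212, 0.171]
tool_rot: [[-0.982, 0.19, 0.003], [0.19, 0.982, 0.004], [-0.002, 0.004, -1.0]]
contact_force: [-0.7, 0.1, -0.8]
finger_gap: 0.332
```

View pics/s13c.png

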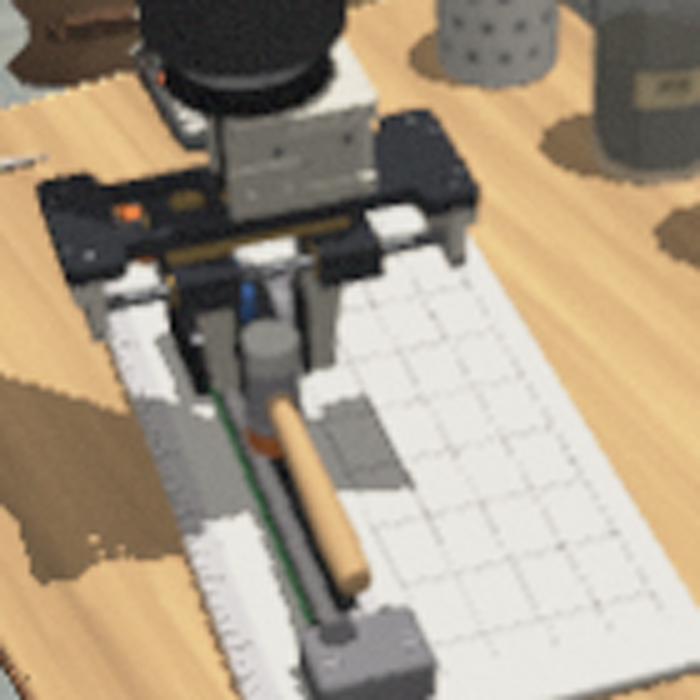

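```bash
python3 -m pendant '[{"slide":[0,0.001,-0.004],"roll":0},{"slide":[0,0.001,-0.007],"roll":0},{"slide":[0,0.001,-0.009],"roll":0},{"slide":[0,0.001,-0.011],"roll":0}]'; python3 -c "
from h import *
s=arm.state();print(s['contact_force'],s['eef_pos'])"
```

```text
time: 15.45
eef_pos: [0.5225, 0.1228, 0.1616]
tool_rot: [[-0.982, 0.189, 0.005], [0.189, 0.982, 0.004], [-0.004, 0.005, -1.0]]
contact_force: [-1.5, -0.0, 4.5]
finger_gap: 0.335
[-1.45815198 -0.04610235  4.48245186] [0.52246381 0.12283648 0.16160335]
```

```bash
python3 -m pendant '[{"slide":[0,0,-0.0015],"roll":0},{"slide":[0,0,-0.003],"roll":0},{"slide":[0,0,-0.003],"roll":0}]'; python3 -c "
from h import *
snap('side','pics/s14.png');crop('pics/s14.png','pics/s14c.png',225,160,365,300,5)
s=arm.state();print(s['contact_force'],s['eef_pos'])"
```

```text
time: 15.75
eef_pos: [0.5229, 0.1231, 0.1607]
tool_rot: [[-0.982, 0.188, 0.007], [0.188, 0.982, 0.005], [-0.006, 0.006, -1.0]]
contact_force: [-7.0, -0.7, 15.8]
finger_gap: 0.332
[-7.55304501 -0.43330276 16.35013517] [0.52290043 0.12304787 0.16070167]
```

View pics/s14c.png

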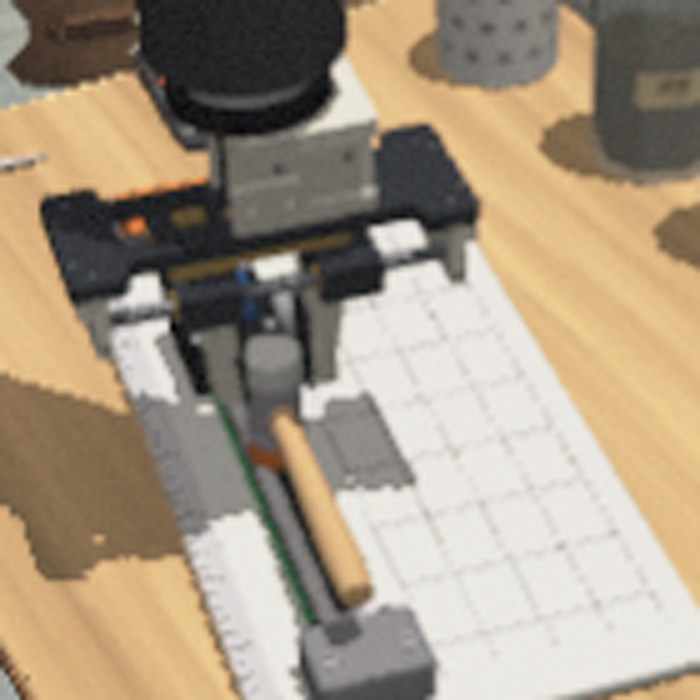

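```bash
python3 -m pendant '[{"slide":[0,0,0.015],"roll":0},{"slide":[0,0,0.045],"roll":0},{"slide":[0,0,0.07],"roll":0},{"slide":[0,0,0.075],"roll":0}]'; python3 -m pendant '[{"slide":[-0.004,-0.035,0],"roll":0},{"slide":[-0.008,-0.075,0],"roll":0},{"slide":[-0.012,-0.115,0],"roll":0},{"slide":[-0.016,-0.155,0],"roll":0},{"slide":[-0.02,-0.195,0],"roll":0},{"slide":[-0.024,-0.235,0],"roll":0},{"slide":[-0.028,-0.275,0],"roll":0},{"slide":[-0.032,-0.315,0],"roll":0},{"slide":[-0.036,-0.345,0],"roll":0},{"slide":[-0.038,-0.357,0],"roll":0},{"slide":[-0.038,-0.357,0],"roll":0}]'
```

```text
time: 16.2
eef_pos: [0.5243, 0.1236, 0.2385]
tool_rot: [[-0.982, 0.188, 0.011], [0.188, 0.982, 0.007], [-0.01, 0.009, -1.0]]
contact_force: [0.1, 0.3, -1.4]
finger_gap: 0.332
time: 17.3
eef_pos: [0.4855, -0.2344, 0.2371]
tool_rot: [[-0.982, 0.19, 0.01], [0.19, 0.982, 0.007], [-0.008, 0.009, -1.0]]
contact_force: [-0.1, 0.5, -1.8]
finger_gap: 0.335
```

```bash
python3 -m pendant '[{"slide":[0,0,-0.03],"roll":0},{"slide":[0,0,-0.065],"roll":0},{"slide":[0,0,-0.09],"roll":0},{"slide":[0,0,-0.103],"roll":0},{"slide":[0,0,-0.108],"roll":0},{"slide":[0,0,-0.108],"roll":0}]'; python3 -c "
from h import *
snap('side','pics/s15.png');crop('pics/s15.png','pics/s15c.png',275,280,415,400,5)"
```

```text
time: 17.9
eef_pos: [0.4858, -0.234, 0.1292]
tool_rot: [[-0.982, 0.189, 0.009], [0.19, 0.982, 0.007], [-0.008, 0.009, -1.0]]
contact_force: [0.0, 0.8, -1.5]
finger_gap: 0.326
```

View pics/s15c.png

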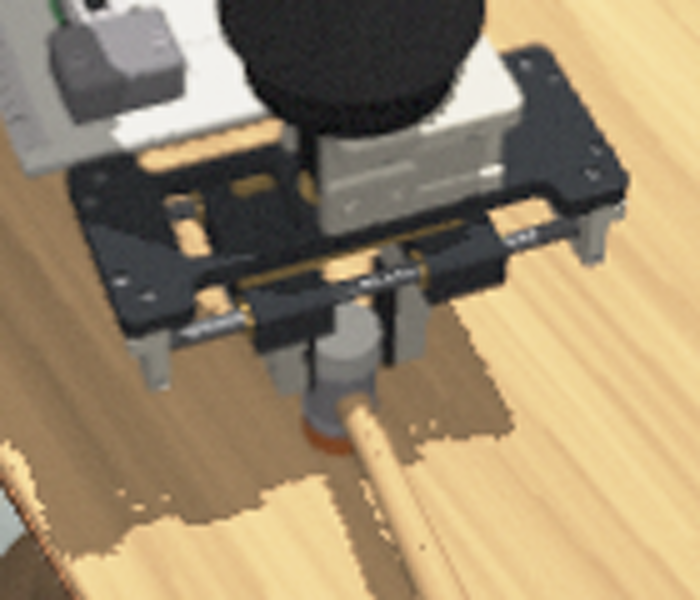

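```bash
python3 -m pendant '[{"slide":[0,0,-0.002],"roll":0},{"slide":[0,0,-0.004],"roll":0},{"slide":[0,0,-0.005],"roll":0},{"slide":[0,0,-0.005],"roll":0}]'
```

```text
time: 18.35
eef_pos: [0.4862, -0.2343, 0.1251]
tool_rot: [[-0.982, 0.19, 0.011], [0.19, 0.982, 0.007], [-0.009, 0.009, -1.0]]
contact_force: [-0.4, 0.0, -2.7]
finger_gap: 0.333
```

```bash
python3 -m pendant '[{"slide":[0,0,-0.001],"roll":0},{"slide":[0,0,-0.0015],"roll":0},{"slide":[0,0,-0.0015],"roll":0}]'
```

```text
time: 18.65
eef_pos: [0.4865, -0.2345, 0.1244]
tool_rot: [[-0.982, 0.189, 0.012], [0.19, 0.982, 0.006], [-0.01, 0.009, -1.0]]
contact_force: [-1.8, 2.0, 4.9]
finger_gap: 0.332
```

Contact with the bench. I'll open, then rise.

```bash
python3 -m pendant '[{"slide":[0,0,0],"roll":0},{"slide":[0,0,0],"roll":0},{"slide":[0,0,0],"roll":0},{"slide":[0,0,0],"roll":0},{"slide":[0,0,0],"roll":0},{"slide":[0,0,0.01],"roll":0},{"slide":[0,0,0.03],"roll":0},{"slide":[0,0,0.06],"roll":0},{"slide":[0,0,0.1],"roll":0},{"slide":[0,0,0.125],"roll":0}]' 0.0876 8;  python3 -c "
from h import *
snap('side','pics/s16.png');crop('pics/s16.png','pics/s16c.png',235,180,415,400,2.7)"
```

```text
time: 19.65
eef_pos: [0.4873, -0.2349, 0.2533]
tool_rot: [[-0.982, 0.189, 0.015], [0.189, 0.982, 0.005], [-0.014, 0.008, -1.0]]
contact_force: [0.1, -0.8, 0.6]
finger_gap: 1.002
```

View pics/s16c.png

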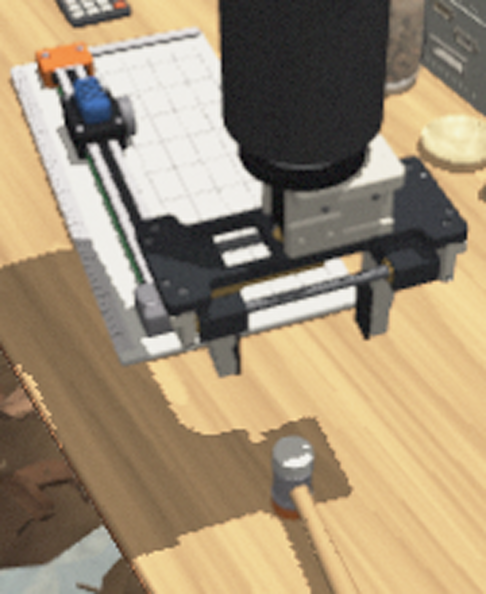

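```bash
python3 -m pendant '[{"slide":[0.006,0.046,0],"roll":0},{"slide":[0.012,0.092,0],"roll":0},{"slide":[0.018,0.138,0],"roll":0},{"slide":[0.024,0.184,0],"roll":0},{"slide":[0.03,0.23,0],"roll":0},{"slide":[0.036,0.276,0],"roll":0},{"slide":[0.042,0.322,0],"roll":0},{"slide":[0.048,0.368,0],"roll":0},{"slide":[0.053,0.414,0],"roll":0},{"slide":[0.055,0.45,0],"roll":0},{"slide":[0.055,0.463,0],"roll":0},{"slide":[0.055,0.463,0],"roll":0}]'; python3 -m pendant '[{"slide":[0,0,-0.04],"roll":0},{"slide":[0,0,-0.07],"roll":0},{"slide":[0,0,-0.08],"roll":0},{"slide":[0,0,-0.08],"roll":0}]' 0.05; python3 -c "
from h import *
snap('side','pics/s17.png');crop('pics/s17.png','pics/s17c.png',215,150,325,250,6)"
```

```text
time: 20.9
eef_pos: [0.5436, 0.2289, 0.2568]
tool_rot: [[-0.982, 0.187, 0.019], [0.187, 0.982, 0.003], [-0.018, 0.006, -1.0]]
contact_force: [-0.5, 0.1, -0.2]
finger_gap: 0.999
time: 21.3
eef_pos: [0.5432, 0.2274, 0.1761]
tool_rot: [[-0.982, 0.187, 0.018], [0.187, 0.982, 0.001], [-0.017, 0.004, -1.0]]
contact_force: [0.8, -0.2, 1.2]
finger_gap: 0.696
```

View pics/s17c.png

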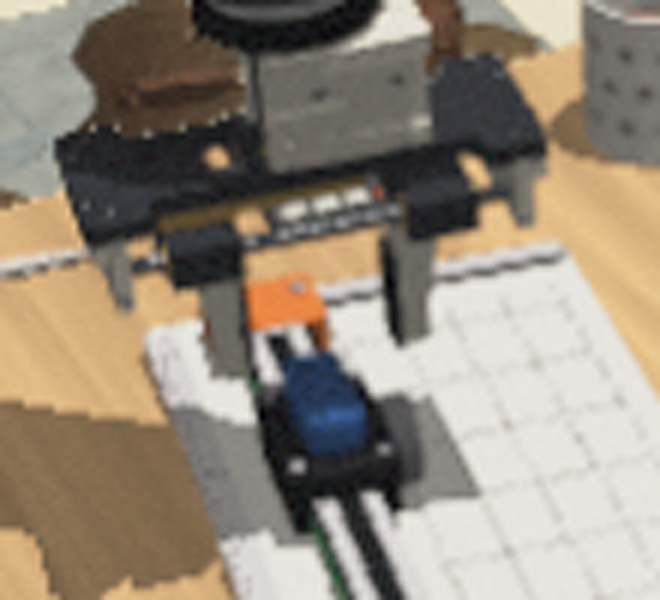

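```bash
python3 -m pendant '[{"slide":[-0.001,0.001,-0.015],"roll":0},{"slide":[-0.001,0.001,-0.026],"roll":0},{"slide":[-0.001,0.001,-0.028],"roll":0}]' 0.05; python3 -m pendant '[{"slide":[0,0,0],"roll":0},{"slide":[0,0,0],"roll":0},{"slide":[0,0,0],"roll":0},{"slide":[0,0,0],"roll":0},{"slide":[0,0,0],"roll":0}]' 0.015 8
```

```text
time: 21.65
eef_pos: [0.543, 0.2288, 0.1497]
tool_rot: [[-0.982, 0.187, 0.02], [0.187, 0.982, 0.002], [-0.019, 0.006, -1.0]]
contact_force: [0.3, -0.6, 0.7]
finger_gap: 0.567
time: 22.15
eef_pos: [0.5431, 0.229, 0.1503]
tool_rot: [[-0.982, 0.187, 0.02], [0.187, 0.982, 0.003], [-0.019, 0.006, -1.0]]
contact_force: [-3.4, 0.4, 3.5]
finger_gap: 0.319
```

```bash
python3 -m pendant '[{"slide":[-0.001,-0.005,0],"roll":0},{"slide":[-0.002,-0.01,0],"roll":0},{"slide":[-0.003,-0.015,0],"roll":0},{"slide":[-0.004,-0.02,0],"roll":0},{"slide":[-0.005,-0.025,0],"roll":0},{"slide":[-0.006,-0.03,0],"roll":0},{"slide":[-0.007,-0.035,0],"roll":0},{"slide":[-0.008,-0.04,0],"roll":0},{"slide":[-0.009,-0.045,0],"roll":0},{"slide":[-0.01,-0.05,0],"roll":0}]' 0.015 8;  python3 -m pendant '[{"slide":[-0.001,-0.005,0],"roll":0},{"slide":[-0.002,-0.01,0],"roll":0}]'
```

```text
time: 23.15
eef_pos: [0.5336, 0.1787, 0.1503]
tool_rot: [[-0.982, 0.187, 0.021], [0.187, 0.982, 0.003], [-0.02, 0.007, -1.0]]
contact_force: [5.2, 0.0, -4.3]
finger_gap: 0.318
time: 23.35
eef_pos: [0.5317, 0.1683, 0.1503]
tool_rot: [[-0.982, 0.187, 0.021], [0.187, 0.982, 0.003], [-0.02, 0.007, -1.0]]
contact_force: [4.8, -0.3, -2.2]
finger_gap: 0.318
```

```bash
python3 -m pendant '[{"slide":[-0.001,-0.005,0],"roll":0},{"slide":[-0.002,-0.01,0],"roll":0}]'
```

```text
time: 23.55
eef_pos: [0.5298, 0.1579, 0.1503]
tool_rot: [[-0.982, 0.187, 0.022], [0.187, 0.982, 0.003], [-0.021, 0.007, -1.0]]
contact_force: [4.9, 0.1, -3.3]
finger_gap: 0.314
```

```bash
python3 -m pendant '[{"slide":[-0.0005,-0.005,0],"roll":0},{"slide":[-0.0015,-0.01,0],"roll":0},{"slide":[-0.0025,-0.015,0],"roll":0},{"slide":[-0.0035,-0.02,0],"roll":0},{"slide":[-0.0045,-0.025,0],"roll":0},{"slide":[-0.0055,-0.03,0],"roll":0}]';  python3 -m pendant '[{"slide":[-0.001,-0.005,0],"roll":0},{"slide":[-0.002,-0.01,0],"roll":0},{"slide":[-0.003,-0.015,0],"roll":0},{"slide":[-0.004,-0.02,0],"roll":0},{"slide":[-0.005,-0.025,0],"roll":0},{"slide":[-0.006,-0.03,0],"roll":0},{"slide":[-0.007,-0.035,0],"roll":0},{"slide":[-0.008,-0.04,0],"roll":0}]'
```

```text
time: 24.15
eef_pos: [0.5242, 0.1275, 0.1503]
tool_rot: [[-0.982, 0.187, 0.022], [0.187, 0.982, 0.003], [-0.021, 0.007, -1.0]]
contact_force: [2.2, 0.9, -2.9]
finger_gap: 0.319
time: 24.95
eef_pos: [0.5166, 0.0871, 0.1503]
tool_rot: [[-0.982, 0.187, 0.023], [0.187, 0.982, 0.003], [-0.021, 0.007, -1.0]]
contact_force: [7.7, 0.0, -5.3]
finger_gap: 0.318
```

```bash
python3 -m pendant '[{"slide":[0,-0.005,0],"roll":0},{"slide":[-0.001,-0.01,0],"roll":0},{"slide":[-0.002,-0.015,0],"roll":0},{"slide":[-0.003,-0.02,0],"roll":0},{"slide":[-0.004,-0.025,0],"roll":0},{"slide":[-0.005,-0.03,0],"roll":0},{"slide":[-0.006,-0.035,0],"roll":0},{"slide":[-0.007,-0.04,0],"roll":0}]';  python3 -m pendant '[{"slide":[-0.001,-0.003,0],"roll":0},{"slide":[-0.0015,-0.006,0],"roll":0}]'
```

```text
time: 25.75
eef_pos: [0.5094, 0.0467, 0.1503]
tool_rot: [[-0.982, 0.187, 0.022], [0.187, 0.982, 0.003], [-0.021, 0.007, -1.0]]
contact_force: [-2.0, 1.9, 0.7]
finger_gap: 0.318
time: 25.95
eef_pos: [0.5081, 0.0404, 0.1503]
tool_rot: [[-0.982, 0.187, 0.023], [0.187, 0.982, 0.003], [-0.022, 0.008, -1.0]]
contact_force: [0.6, 1.6, -1.6]
finger_gap: 0.317
```

```bash
python3 -m pendant '[{"slide":[-0.0005,-0.002,0],"roll":0},{"slide":[-0.001,-0.004,0],"roll":0}]'
```

```text
time: 26.15
eef_pos: [0.5076, 0.037, 0.1503]
tool_rot: [[-0.982, 0.187, 0.024], [0.187, 0.982, 0.005], [-0.022, 0.009, -1.0]]
contact_force: [-0.4, 11.7, -1.0]
finger_gap: 0.318
```

```bash
python3 -m pendant '[{"slide":[0,-0.001,0],"roll":0},{"slide":[0,-0.001,0],"roll":0}]';python3 -c "
from h import *
snap('side','pics/s18.png');crop('pics/s18.png','pics/s18c.png',235,210,345,310,6)"
```

```text
time: 26.35
eef_pos: [0.5077, 0.0372, 0.1502]
tool_rot: [[-0.982, 0.187, 0.024], [0.187, 0.982, 0.007], [-0.022, 0.011, -1.0]]
contact_force: [-1.6, 6.7, 0.0]
finger_gap: 0.322
```

View pics/s18c.png

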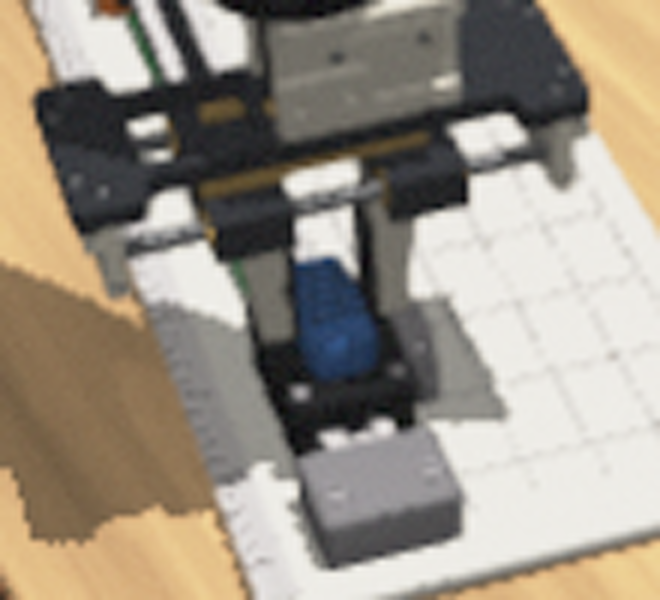

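```bash
python3 -m pendant '[{"slide":[0.001,0.005,0],"roll":0},{"slide":[0.002,0.01,0],"roll":0},{"slide":[0.003,0.015,0],"roll":0},{"slide":[0.004,0.02,0],"roll":0},{"slide":[0.005,0.025,0],"roll":0},{"slide":[0.006,0.03,0],"roll":0},{"slide":[0.007,0.035,0],"roll":0},{"slide":[0.008,0.04,0],"roll":0},{"slide":[0.009,0.045,0],"roll":0},{"slide":[0.01,0.05,0],"roll":0},{"slide":[0.011,0.055,0],"roll":0},{"slide":[0.012,0.06,0],"roll":0}]'
```

```text
time: 27.6
eef_pos: [0.5189, 0.0975, 0.1502]
tool_rot: [[-0.982, 0.187, 0.023], [0.187, 0.982, 0.006], [-0.021, 0.011, -1.0]]
contact_force: [-7.1, -1.5, 6.6]
finger_gap: 0.323
```

```bash
python3 -m pendant '[{"slide":[0.001,0.005,0],"roll":0},{"slide":[0.002,0.01,0],"roll":0},{"slide":[0.003,0.015,0],"roll":0},{"slide":[0.004,0.02,0],"roll":0},{"slide":[0.005,0.025,0],"roll":0},{"slide":[0.006,0.03,0],"roll":0},{"slide":[0.007,0.035,0],"roll":0},{"slide":[0.008,0.04,0],"roll":0},{"slide":[0.009,0.045,0],"roll":0},{"slide":[0.0095,0.05,0],"roll":0},{"slide":[0.0105,0.055,0],"roll":0},{"slide":[0.0115,0.06,0],"roll":0}]'
```

```text
time: 28.8
eef_pos: [0.53, 0.158, 0.1502]
tool_rot: [[-0.982, 0.187, 0.022], [0.187, 0.982, 0.006], [-0.02, 0.01, -1.0]]
contact_force: [-6.9, -1.1, 5.2]
finger_gap: 0.318
```

```bash
python3 -m pendant '[{"slide":[0.0005,0.005,0],"roll":0},{"slide":[0.001,0.01,0],"roll":0},{"slide":[0.002,0.015,0],"roll":0},{"slide":[0.003,0.02,0],"roll":0},{"slide":[0.004,0.025,0],"roll":0},{"slide":[0.005,0.03,0],"roll":0},{"slide":[0.006,0.035,0],"roll":0},{"slide":[0.007,0.04,0],"roll":0},{"slide":[0.008,0.045,0],"roll":0},{"slide":[0.009,0.05,0],"roll":0},{"slide":[0.01,0.055,0],"roll":0},{"slide":[0.011,0.06,0],"roll":0}]'
```

```text
time: 30.0
eef_pos: [0.5411, 0.2184, 0.1503]
tool_rot: [[-0.982, 0.187, 0.022], [0.187, 0.982, 0.006], [-0.02, 0.01, -1.0]]
contact_force: [1.7, -3.0, 1.8]
finger_gap: 0.32
```

```bash
python3 -m pendant '[{"slide":[0.001,0.005,0],"roll":0},{"slide":[0.002,0.01,0],"roll":0},{"slide":[0.003,0.015,0],"roll":0},{"slide":[0.004,0.02,0],"roll":0},{"slide":[0.005,0.025,0],"roll":0},{"slide":[0.006,0.03,0],"roll":0},{"slide":[0.007,0.035,0],"roll":0},{"slide":[0.008,0.04,0],"roll":0},{"slide":[0.009,0.045,0],"roll":0},{"slide":[0.0095,0.05,0],"roll":0},{"slide":[0.0105,0.055,0],"roll":0},{"slide":[0.0115,0.06,0],"roll":0}]'
```

```text
time: 31.2
eef_pos: [0.5524, 0.2788, 0.1502]
tool_rot: [[-0.982, 0.187, 0.022], [0.187, 0.982, 0.006], [-0.02, 0.01, -1.0]]
contact_force: [-4.6, -0.8, 5.8]
finger_gap: 0.317
```

```bash
python3 -m pendant '[{"slide":[0.0005,0.004,0],"roll":0},{"slide":[0.001,0.008,0],"roll":0},{"slide":[0.002,0.012,0],"roll":0}]'
```

```text
time: 31.5
eef_pos: [0.5546, 0.2912, 0.1503]
tool_rot: [[-0.982, 0.187, 0.022], [0.187, 0.982, 0.006], [-0.02, 0.01, -1.0]]
contact_force: [-2.9, -1.9, 3.6]
finger_gap: 0.32
```

```bash
python3 -m pendant '[{"slide":[0.0005,0.002,0],"roll":0},{"slide":[0.001,0.004,0],"roll":0}]'
```

```text
time: 31.7
eef_pos: [0.555, 0.2934, 0.1502]
tool_rot: [[-0.982, 0.187, 0.02], [0.187, 0.982, 0.003], [-0.019, 0.007, -1.0]]
contact_force: [-5.1, -9.9, 7.9]
finger_gap: 0.32
```

```bash
python3 -m pendant '[{"slide":[0,0,0],"roll":0},{"slide":[0,0,0],"roll":0},{"slide":[0,0,0],"roll":0},{"slide":[0,0,0.02],"roll":0},{"slide":[0,0,0.06],"roll":0},{"slide":[0,0,0.1],"roll":0},{"slide":[-0.03,0.04,0.12],"roll":0},{"slide":[-0.06,0.08,0.12],"roll":0},{"slide":[-0.09,0.12,0.12],"roll":0},{"slide":[-0.12,0.16,0.12],"roll":0},{"slide":[-0.15,0.2,0.12],"roll":0},{"slide":[-0.15,0.2,0.12],"roll":0}]' 0.0876 8;python3 -c "
from h import *
snap('side','pics/s19.png');snap('top','pics/t19.png');crop('pics/t19.png','pics/t19c.png',185,245,285,290,8)"
```

```text
time: 32.9
eef_pos: [0.4018, 0.4976, 0.2695]
tool_rot: [[-0.983, 0.183, 0.02], [0.183, 0.983, 0.004], [-0.019, 0.007, -1.0]]
contact_force: [-0.7, 0.0, -0.7]
finger_gap: 1.0
```

View pics/s19.png

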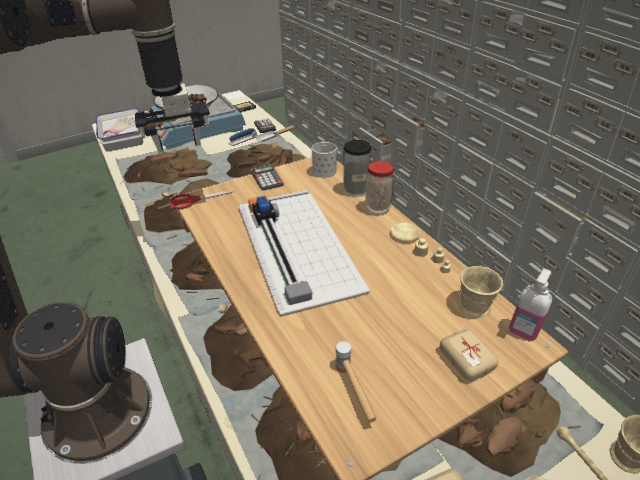

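View pics/t19.png

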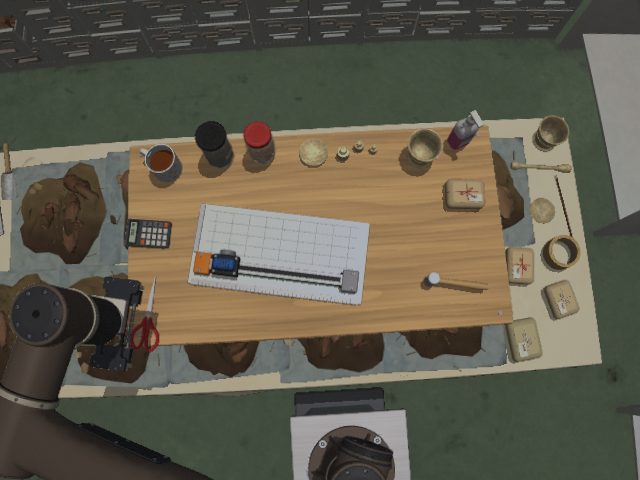

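View pics/t19c.png

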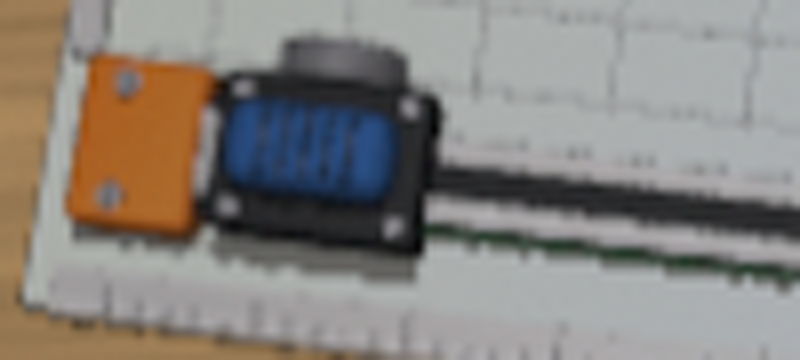

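The carriage sits against the orange block at about (224,263); slide 0 predicts 223. The mallet stands at (433,281) as at the start, and the scissors and packet are unmoved. The arm is clear, so I'm handing in.

```bash
python3 -c "
from h import *
im=cv2.imread('pics/t19.png')
from det import blue,loc
b=blue('top',im);print(b,loc(onz('top',b[0][1],.192)))
print(onz('top',(433.9,279),.179))
s=arm.state();print(s['contact_force'],s['time']);arm.job_done()" | tail -3
```

```text
[ 0.48212019 -0.23337809  0.179     ]
[ 0.07491578 -1.2861813   0.06212475] 33.0
the job is handed in; nothing more can be done
```

The job is done and handed in at 33.0 s of the 72 s allowed; no verdict was reported.

- **Bind:** I held the carriage's grip with 8 N and pushed slowly. It stopped dead at a slide value of about 0.127 m. The wrist force peaked at 13.9 N in the readings and stayed at 7–9 N during the hold. I then backed the carriage off.
- **Tap:** I pressed the mallet down about 45 mm ahead of the bind point until it stopped solid at 16 N, with its face at about 151 mm, flush with the strip. I then stood it back on the bench.
- **Run:** The carriage passed the old tight spot with no extra force, reached the far stop (11.7 N), and came back to the home stop (9.9 N). The travel between stops measured about 0.261 m, against the stated 0.26 m.

**Last checks:**
- **Carriage:** In the final pictures it is against the orange block, about 1 px from where slide 0 should appear.
- **Mallet:** It is upright and within a few millimetres of where it started.
- **Bystanders:** The scissors and packet look unmoved.
- **Robot:** It is clear of everything.

**Checks that disagreed:**
- **Fingertip height:** The fingertips appeared about 28 mm higher in the pictures than the reported tool position. Because of this, my first grasp of the carriage closed on nothing. I used the camera height after that.
- **Rail position:** The rail lay about 5 mm off the position my fit to the board corners gave. I worked from the rail itself.
- **Start position:** The carriage began about 15 mm away from home rather than at it.

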